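# Slide the mirror covers to put the car key away

### The job

Put the car key away in the compartment of the mirrored box that lies diagonally opposite the open one. The three glass covers only slide, so with closed fingertips pressed lightly on top drag a neighbouring cover fully home into the open place, then drag the far cover fully home into the place that came free, and lay the key down in the uncovered compartment. Never press on the glass with more than 15 N, and leave the other things on the console alone.

Things in the scene. Friction and masses are not known exactly. Their poses are not given: they have to be found in the camera images.
- box: Square mirrored box fixed to the console, any yaw, 234 x 234 x 52 mm. Origin: centre of its underside, x and y along its sides, z up. Inside 204 x 204 mm: four wells, two by two, each 88 mm square, felt floor at z 8 mm; between and around them rails with tops at z 34 mm carry the covers. A silver lip (z 48 to 52 mm) overhangs the inside by 6 mm all round and keeps the covers in.
- place_open (a point): Point at the centre of the place that is open (uncovered) at the start, at the level of the covers' pads (46.6 mm above the box's underside): where the pad centre of a cover lies when it is home there, give or take 1 mm. In the box frame at x +51, y +51 mm.
- place_b (a point): The same for a place next to the open one: box frame x +51, y -51 mm. Covered at the start.
- place_c (a point): The same for the other place next to the open one: box frame x -51, y +51 mm. Covered at the start.
- place_far (a point): The same for the place diagonally opposite the open one, in whose well the key is to go: box frame x -51, y -51 mm. Covered at the start. The well floor is 38.6 mm below this point.
- cover_smoked_top (a point): Dark smoked mirror-glass cover, 100 x 100 x 12 mm, 180 to 365 g, with a round rubber finger pad 38 mm wide in its middle, 0.6 mm proud. Loose, in any covered place; slides along the box's x or y on slippery glides (friction about 0.08; fingers on the rubber about 0.8), about 4 mm play over two places. Its sides cannot be gripped; it breaks if pressed with over 15 N. This point: centre of the pad's top, z up, x and y along its sides.
- cover_silver_top (a point): Silver mirror-glass cover, 100 x 100 x 12 mm, 180 to 365 g, with a round rubber finger pad 38 mm wide in its middle, 0.6 mm proud. Loose, in any covered place; slides along the box's x or y on slippery glides (friction about 0.08; fingers on the rubber about 0.8), about 4 mm play over two places. Its sides cannot be gripped; it breaks if pressed with over 15 N. This point: centre of the pad's top, z up, x and y along its sides.
- cover_bronze_top (a point): Bronze mirror-glass cover, 100 x 100 x 12 mm, 180 to 365 g, with a round rubber finger pad 38 mm wide in its middle, 0.6 mm proud. Loose, in any covered place; slides along the box's x or y on slippery glides (friction about 0.08; fingers on the rubber about 0.8), about 4 mm play over two places. Its sides cannot be gripped; it breaks if pressed with over 15 N. This point: centre of the pad's top, z up, x and y along its sides.
- car_key_center (a point): Black car key with silver edge and small ring, lying flat on the console: body 62 long (its x) x 32 wide (its y) x 16 mm high (z), 70 g; the 16 mm wire ring sticks out at its +x end. This point: centre of the body, half-way up.
- dish: Shallow silver bowl, 110 mm across, 22 mm high; a bystander, to be left alone. Origin: centre of its underside.
- perfume: Amber perfume bottle, 44 mm across, 100 mm high; a bystander, to be left alone. Origin: centre of its underside.
- coasters: Stack of four round marble coasters, 92 mm across, 33 mm high; a bystander, to be left alone. Origin: centre of its underside.
- glasses_case: Dark spectacle case, 165 x 58 x 36 mm; a bystander, to be left alone. Origin: centre of its underside.
- candlestick: Silver candlestick with a white candle, 84 mm across, 162 mm high; a bystander, to be left alone. Origin: centre of its underside.
Mind the look-alikes: they are no part of the job. What is shaped like the part that bears cover_silver_top but orange, pink or turquoise is not meant.

How it is judged:
By the outcome, as a careful person would: the job done as asked, in the order asked, and still so for the second after the job is handed in, with the robot touching nothing.
It also fails if it takes over 72 s, if anything falls off the work surface, if the arm or the gripper's body presses on something with over 40 N, if the wrist force passes 120 N, or if a joint passes its speed limit or range.

### The arm

A 6-joint arm with a two-finger parallel gripper is mounted at the origin on the work surface. World frame = base frame: x ahead of the robot, y to its left, z up, the work surface at z = 0. Lengths are in m, angles in rad, forces in N, time in s.
With the tool pointing down it reaches from about 0.25 to 0.775 m from the base axis. Payload 4 kg.
Tool frame: the origin (TCP) lies midway between the tips of the shut fingers; the grasp point (between the pads) lies r.grip_point_offset behind it (r.grip_point_offset is the distance from the TCP to the grasp point, in m); x points along the fingers, y is the direction in which the jaws open and shut, and the axes are right-handed (so a half turn about x gives the same grasp; the last joint's range is limited). The gripper opens to 85 mm and grips with 20 to 120 N. Pads are 22 mm wide; open, the fingers measure 114 mm over their backs; the gripper's body (76 mm by 85 mm) begins 54 mm behind the grasp point. The pads swing forward as they close: fully open they stand 13 mm farther back than shut.
Start: joints at [1.179, 0.087, 1.371, -0, 1.684, -0.103], TCP at [0.157, 0.527, 0.231] pointing down, gripper open.
Joint ranges: [-3.1, 3.1], [-0.76, 2.03], [0.27, 2.55], [-1.08, 4.22], [0.17, 2.65], [-2.57, 2.57]. Speed limits (rad/s): [2.79, 2.79, 3.14, 3.14, 3.14, 3.14].

### API

Orientations are given as a rotation vector (axis times angle).
In Python, from bench import r gives the robot as it stands.
- The arm moves only by the tool jog_arm, never from a script. Its argument "targets" is text: rows parted by semicolons, each of 7 numbers parted by spaces: the turn, a rotation vector about the tool's x, y, z in rad, then the shift along the tool's x, y, z in mm, then the opening, from 0 (shut) to 1 (fully open). In form: wx wy wz x y z fingers; .... A call has 1 to 12 rows; each row shifts and turns the pose as measured when the row begins, along the tool's axes as they then stand; what a row does not reach is not made up. A row lasts 1/12 s, in which the tool goes at most 41.7 mm and 7.16 degrees, less where a joint would pass 70% of its speed; a pose out of reach is approached as far as the arm can. A call is refused whole if a number of a shift passes 41.7 or a number of a turn 0.125, either way. A call with a gripper value outside its range is refused whole. The fingers move at their own pace and stop on an object; "force" is the grip in N (left out, the last holds). Time passes only in rows, so rows that do not move let the fingers close. It gives the time, the measured TCP pose, the force and the opening at its end, in the units of the state.
- r.get_obs(): the state, without advancing time (a new reading comes with each control period).
- r.snapshot(name): name is "scene" or "side" or "wrist"; returns (picture, depth): 400x640x3 uint8, red, green, blue; 400x640 float32, m along the optical axis (not along the pixel's ray), 0 where there is no reading.
- r.camera_params(name): a dict with "camera_matrix" (3x3 intrinsics, pixels), "R" (3x3) and "t" (3): a world point X has camera coordinates R X + t. Camera axes: x right, y down, z forward; pixel columns grow to the right and rows downward; lengths in m; the calibration is good to about 2 mm. A picture is of the moment at which its call begins: read the wrist's pose just before it. camera_params takes no time and is no camera call; for the wrist camera it gives the pose at the moment of the call.
- r.finish_job(): hands the job in, once; it reports no verdict.
The state is a dict: "time": time; "qpos": joint angles; "qd": joint speeds; "joint_torque": joint torques, N m; "tcp_pos": TCP position; "eef_rot": TCP orientation; "ft_force": force on the tool from outside, world axes, zero at the start; "ft_torque": the same for the moment, N m; "opening": finger opening in m.
Only numpy, scipy, OpenCV 4.12 (cv2) and the standard library are available. Lean on these libraries where they do the work, as an engineer would, in place of code of your own. Each camera call takes 0.05 s, during which the arm holds its last target.

## Working session

There is one attempt and no reset: what is moved stays moved. The work goes in short steps, Python scripts to look and compute and a tool call to move; the robot and the scene stay as the last step left them, time stands still between calls to the robot, and variables do not carry over. Pictures are saved under pics/ and viewed, and the job is handed in when it is done.

Besides the shell and the picture viewer there is one more tool, called after ">>>" by a JSON object that holds its "name" and its "arguments". jog_arm: Moves the arm, as the interface text tells. Its arguments: {"type":"object","properties":{"targets":{"type":"string"},"force":{"type":"number"}},"required":["targets"]}

```bash
ls; mkdir -p pics
python3 - <<'E'
from bench import r
import cv2,numpy as np
o=r.get_obs()
for k,v in o.items(): print(k,np.round(v,4))
print(r.grip_point_offset)
for n in ["scene","side","wrist"]:
    p=r.camera_params(n)
    im,d=r.snapshot(n)
    cv2.imwrite(f"pics/{n}0.png",im[:,:,::-1]); np.savez(f"{n}0.npz",im=im,d=d,K=p["camera_matrix"],R=p["R"],t=p["t"])
    print(n,p)
E
```

```text
pics
time 0.0
qpos [ 1.1789  0.0879  1.3723 -0.      1.6836 -0.1031]
qd [ 0.0009 -0.0016  0.001  -0.0005  0.0022 -0.0002]
joint_torque [ 3.00000e-04 -3.51864e+01 -3.13275e+01 -2.00000e-04  1.09000e-02
 -0.00000e+00]
tcp_pos [0.1565 0.5268 0.2301]
eef_rot [ 0.225   1.5594 -0.2284]
ft_force [-0.205   0.5306 -0.4858]
ft_torque [ 0.0101 -0.017  -0.0048]
opening 0.086
0.0187
scene {'camera_matrix': array([[481.84732445,   0.        , 319.34753701],
       [  0.        , 481.84732445, 198.83523581],
       [  0.        ,   0.        ,   1.        ]]), 'R': array([[-0.80956262,  0.58699345, -0.00686031],
       [ 0.33105841,  0.4468721 , -0.83108703],
       [-0.48477696, -0.67508815, -0.55610007]]), 't': array([ 0.43892258, -0.10421367,  1.59693729])}
side {'camera_matrix': array([[406.75483151,   0.        , 325.3540021 ],
       [  0.        , 406.75483151, 203.83839102],
       [  0.        ,   0.        ,   1.        ]]), 'R': array([[ 0.97745352, -0.21088954,  0.01049845],
       [-0.11768466, -0.58539065, -0.80216464],
       [ 0.17531383,  0.78284314, -0.59701062]]), 't': array([-0.50065908,  0.08886028,  1.09342894])}
wrist {'camera_matrix': array([[283.34178578,   0.        , 319.63355169],
       [  0.        , 283.34178578, 198.24065083],
       [  0.        ,   0.        ,   1.        ]]), 'R': array([[ 0.28456179,  0.95865523, -0.00217891],
       [ 0.9165447 , -0.27139427,  0.29375324],
       [ 0.28101673, -0.08558801, -0.9558788 ]]), 't': array([-0.54833395, -0.03705771,  0.37809943])}
```

View pics/scene0.png

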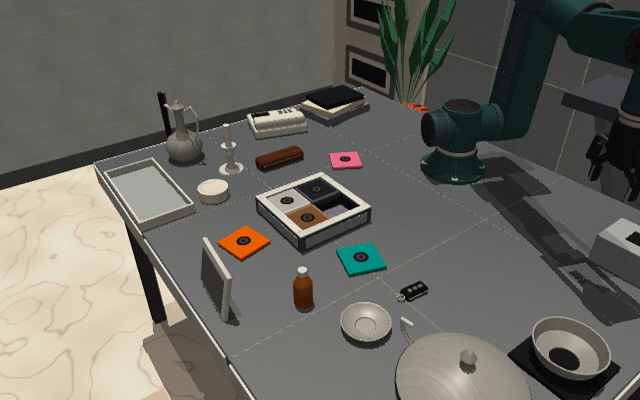

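View pics/side0.png

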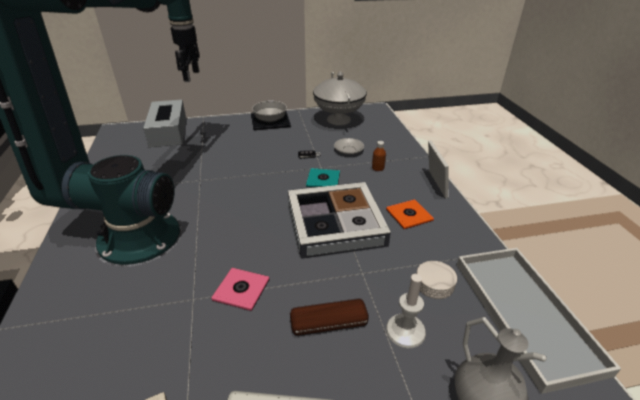

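View pics/wrist0.png

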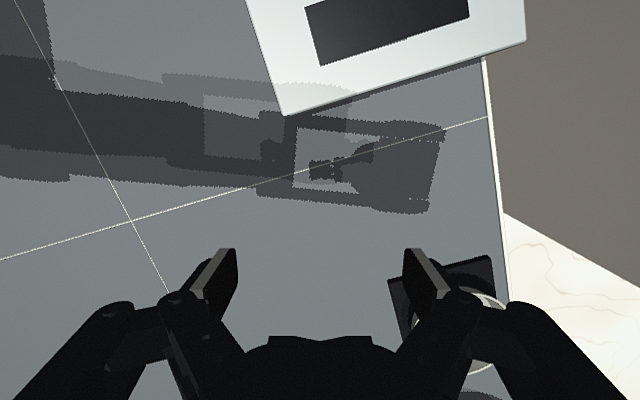

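The scene view shows the box at about (315,208), with its open well at (342,203). The covers are silver (288,200, diagonal to the open well), smoked (317,187) and bronze (308,217). The orange (244,241), pink (346,159) and turquoise (361,258) tiles are look-alikes lying on the console. The key is at (414,291). I'll localise these coarsely first, then use the wrist camera.

```bash
cat > h.py <<'E'
import numpy as np,cv2
from scipy.spatial.transform import Rotation as Ro
def load(n): return dict(np.load(n+".npz"))
def ray(c,px):
    px=np.atleast_2d(np.asarray(px,float)); K=c["K"];R=c["R"];t=c["t"]
    d=np.c_[(px-[K[0,2],K[1,2]])/[K[0,0],K[1,1]],np.ones(len(px))]@R
    return -R.T@t,d
def plane(c,px,z):
    o,d=ray(c,px); return o+d*((z-o[2])/d[:,2])[:,None]
def tri(obs):
    A=np.zeros((3,3));b=np.zeros(3)
    L=[]
    for c,p in obs:
        o,d=ray(c,p);d=d[0]/np.linalg.norm(d[0]);P=np.eye(3)-np.outer(d,d);A+=P;b+=P@o;L.append((P,o))
    X=np.linalg.solve(A,b); return X,[np.linalg.norm(P@(X-o)) for P,o in L]
def proj(c,X):
    q=(c["R"]@np.atleast_2d(X).T).T+c["t"];u=q@c["K"].T;return u[:,:2]/u[:,2:]
def snap(r,n,tag):
    p=r.camera_params(n);im,d=r.snapshot(n)
    cv2.imwrite(f"pics/{tag}.png",im[:,:,::-1]);np.savez(tag+".npz",im=im,d=d,K=p["camera_matrix"],R=p["R"],t=p["t"])
E
python3 - <<'E'
from h import *
s=load("scene0");d=load("side0")
for n,a,b in [("key",(414,291),(308,154)),("silver",(288,200),(359,220)),("smoked",(317,187),(322,225)),("bronze",(308,217),(349,199)),("open",(342,203),(316,209))]:
    print(n,np.round(tri([(s,a),(d,b)]),3) if 0 else [np.round(x,3) for x in tri([(s,a),(d,b)])], plane(s,a,.045).round(3),plane(d,b,.045).round(3))
a=cv2.resize(s["im"][160:310,240:440,::-1],None,fx=4,fy=4,interpolation=cv2.INTER_CUBIC);cv2.imwrite("pics/c1.png",a)
a=cv2.resize(d["im"][130:260,270:420,::-1],None,fx=4,fy=4,interpolation=cv2.INTER_CUBIC);cv2.imwrite("pics/c2.png",a)
E
```

```text
key [array([0.521, 0.34 , 0.008]), array([0.002, 0.002])] [[0.549 0.364 0.045]] [[0.511 0.274 0.045]]
silver [array([ 0.58 , -0.101,  0.047]), array([0.002, 0.002])] [[ 0.577 -0.103  0.045]] [[ 0.582 -0.101  0.045]]
smoked [array([ 0.478, -0.105,  0.049]), array([0.003, 0.003])] [[ 0.471 -0.11   0.045]] [[ 0.481 -0.102  0.045]]
bronze [array([ 0.579, -0.002,  0.045]), array([0.001, 0.001])] [[ 0.578 -0.002  0.045]] [[ 0.58  -0.003  0.045]]
open [array([ 0.471, -0.01 ,  0.037]), array([0.013, 0.013])] [[ 0.463 -0.     0.045]] [[ 0.479 -0.031  0.045]]
```

View pics/c1.png

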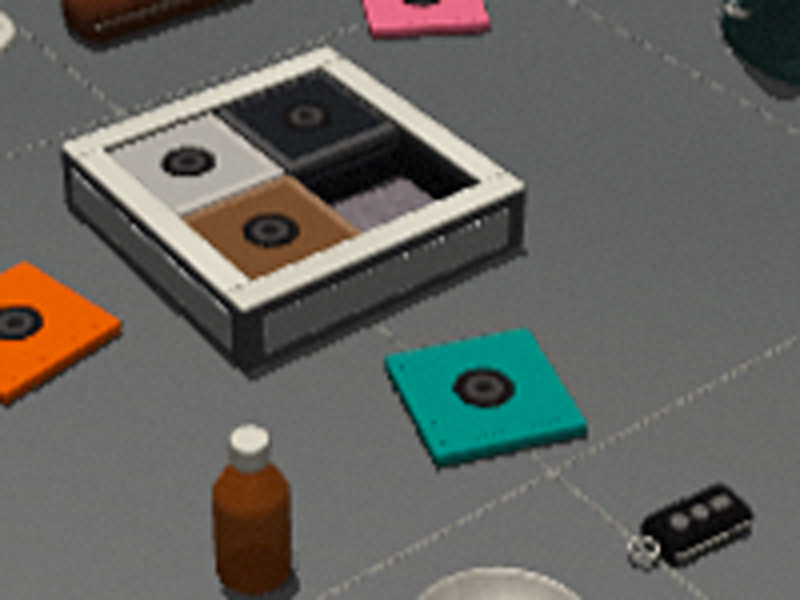

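View pics/c2.png

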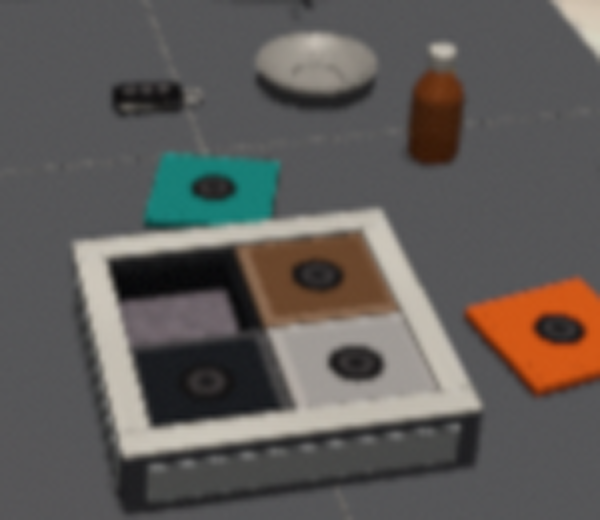

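```bash
cat >> h.py <<'E'
def down(yaw):
    # tool x = -z world, tool y at angle yaw in the plane
    x=np.array([0,0,-1.]);y=np.array([np.cos(yaw),np.sin(yaw),0]);return np.c_[x,y,np.cross(x,y)]
def state(r):
    o=r.get_obs();return o,np.array(o["tcp_pos"]),Ro.from_rotvec(o["eef_rot"]).as_matrix()
def yawof(R): return np.arctan2(R[1,1],R[0,1])
def plan(p,R,P,yaw,n):
    """n rows from p,R to P, down(yaw) """
    T=down(yaw);rv=Ro.from_matrix(R.T@T).as_rotvec();
    Rc=R.copy();pc=p.copy();out=[]
    for i in range(n):
        sh=Rc.T@((P-p)/n)*1000
        out.append(" ".join(f"{v:.3f}" for v in rv/n)+" "+" ".join(f"{v:.1f}" for v in sh))
        Rc=Rc@Ro.from_rotvec(rv/n).as_matrix()
    print("turn deg",np.degrees(rv).round(1),"\n"+"\n".join(out))
E
python3 - <<'E'
from h import *
from bench import r
o,p,R=state(r);w=load("wrist0")
print(p,"\n",R.round(3),np.degrees(yawof(R)))
c=-w["R"].T@w["t"];print("cam in tool",(R.T@(c-p)).round(4));print("cam axes in tool\n",(R.T@w["R"].T).round(3))
E
```

```text
[0.15648585 0.52687155 0.23037271] 
 [[-0.001  0.285  0.959]
 [-0.002  0.959 -0.285]
 [-1.    -0.002 -0.   ]] 73.4547116177406
cam in tool [-0.1407 -0.0007 -0.0758]
cam axes in tool
 [[ 0.    -0.294  0.956]
 [ 1.     0.    -0.   ]
 [-0.     0.956  0.294]]
```

Run:
```python
from h import *
from bench import r
s=load("scene0");d=load("side0")
for c,a,b in[(s,(401,297),(414,291)),(d,(320,154),(307,154))]:
  a=plane(c,a,.004)[0];b=plane(c,b,.008)[0];print(a.round(3),b.round(3),np.degrees(np.arctan2(*(a-b)[1::-1])))
o,p,R=state(r)
plan(p,R,np.array([.46,.32,.25]),np.radians(73.45),12)
```

```text
[0.553 0.333 0.004] [0.519 0.34  0.008] -10.772630625966912
[0.565 0.337 0.004] [0.519 0.339 0.008] -2.489333181328063
turn deg [ 0.  -0.   0.1] 
0.000 -0.000 0.000 -1.6 -9.3 29.2
0.000 -0.000 0.000 -1.6 -9.3 29.2
0.000 -0.000 0.000 -1.6 -9.3 29.2
0.000 -0.000 0.000 -1.6 -9.3 29.2
0.000 -0.000 0.000 -1.6 -9.3 29.2
0.000 -0.000 0.000 -1.6 -9.3 29.2
0.000 -0.000 0.000 -1.6 -9.3 29.2
0.000 -0.000 0.000 -1.6 -9.3 29.2
0.000 -0.000 0.000 -1.6 -9.3 29.2
0.000 -0.000 0.000 -1.6 -9.3 29.2
0.000 -0.000 0.000 -1.6 -9.3 29.2
0.000 -0.000 0.000 -1.6 -9.3 29.2
```

>>> {"name": "jog_arm", "arguments": {"targets": "0 0 0 -2 -9 29 0;0 0 0 -2 -9 29 0;0 0 0 -2 -9 29 0;0 0 0 -2 -9 29 0;0 0 0 -2 -9 29 0;0 0 0 -2 -9 29 0;0 0 0 -2 -9 29 0;0 0 0 -2 -9 29 0;0 0 0 -2 -9 29 0;0 0 0 -2 -9 29 0;0 0 0 0 -9 29 0;0 0 0 0 0 0 0", "force": 30}}

```text
time: 1.15
tcp_pos: [0.4434, 0.333, 0.2436]
eef_rot: [0.212, 1.566, -0.229]
ft_force: [-0.8, -0.4, -0.4]
opening: -0.0002
```

Run:
```python
from h import *
from bench import r
o,p,R=state(r);print(o["time"],p,np.degrees(yawof(R)),o["ft_force"],o["opening"])
snap(r,"wrist","w1")
plan(p,R,np.array([.50,-.04,.25]),np.radians(90),12)
```

```text
1.15 [0.44341358 0.33301766 0.24364254] 73.92137111170345 [-0.84426458 -0.39852578 -0.4153534 ] -0.0001705704188937505
turn deg [-16.1  -0.4   0.6] 
-0.023 -0.001 0.001 -0.3 -28.6 13.1
-0.023 -0.001 0.001 -0.3 -28.9 12.5
-0.023 -0.001 0.001 -0.3 -29.1 11.8
-0.023 -0.001 0.001 -0.3 -29.4 11.1
-0.023 -0.001 0.001 -0.3 -29.7 10.4
-0.023 -0.001 0.001 -0.4 -29.9 9.7
-0.023 -0.001 0.001 -0.4 -30.1 9.0
-0.023 -0.001 0.001 -0.4 -30.3 8.3
-0.023 -0.001 0.001 -0.4 -30.5 7.6
-0.023 -0.001 0.001 -0.5 -30.7 6.9
-0.023 -0.001 0.001 -0.5 -30.8 6.2
-0.023 -0.001 0.001 -0.5 -31.0 5.4
```

View pics/w1.png

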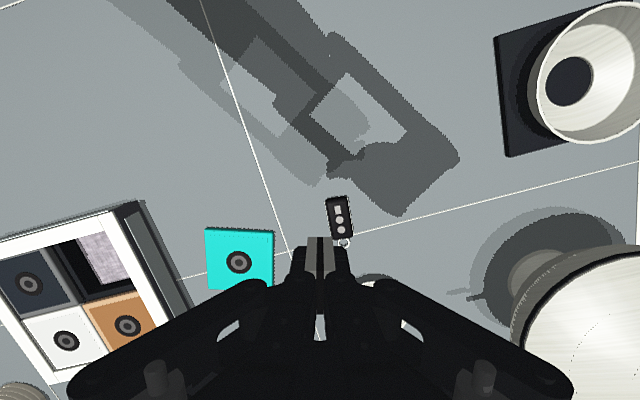

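The wrist view shows the key at (340,218) with its ring towards (345,243). The turquoise look-alike is at (239,262). The box is on the left: open well (100,255), smoked (29,284), silver (66,341), bronze (127,325). I'll go over the box next.

>>> {"name": "jog_arm", "arguments": {"targets": "-0.023 0 0 -2 -26 20 0;-0.023 0 0 -2 -27 19 0;-0.023 0 0 -2 -28 19 0;-0.023 0 0 -2 -29 19 0;-0.023 0 0 -2 -30 18 0;-0.023 0 0 -2 -30 18 0;-0.023 0 0 -2 -31 17 0;-0.023 0 0 -2 -31 17 0;-0.023 0 0 -2 -32 16 0;-0.023 0 0 -2 -33 15 0;-0.023 0 0 -2 -33 14 0;-0.023 0 0 -2 -34 12 0"}}

```text
time: 2.2
tcp_pos: [0.592, -0.0521, 0.2634]
eef_rot: [-0.03, 1.592, 0.033]
ft_force: [1.0, 0.9, 0.0]
opening: -0.0003
```

>>> {"name": "jog_arm", "arguments": {"targets": "0 0 0 0 -20 0 0;0 0 0 0 0 0 0;0 0 0 0 0 0 0"}}

```text
time: 2.45
tcp_pos: [0.5938, -0.0769, 0.2613]
eef_rot: [-0.026, 1.595, 0.029]
ft_force: [0.4, -0.2, 0.0]
opening: 0.0001
```

Run:
```python
from h import *
from bench import r
o,p,R=state(r);print(o["time"],p,np.degrees(yawof(R)),o["ft_force"],o["opening"],o["qd"])
snap(r,"wrist","w2")
```

```text
2.45 [ 0.59378224 -0.07686813  0.26129686] 91.98816522900488 [ 0.35627241 -0.20288984  0.00161413] 0.00011168612883094693 [-0.01691411  0.0090616   0.00382723 -0.01161021  0.00264056 -0.00040967]
```

View pics/w2.png

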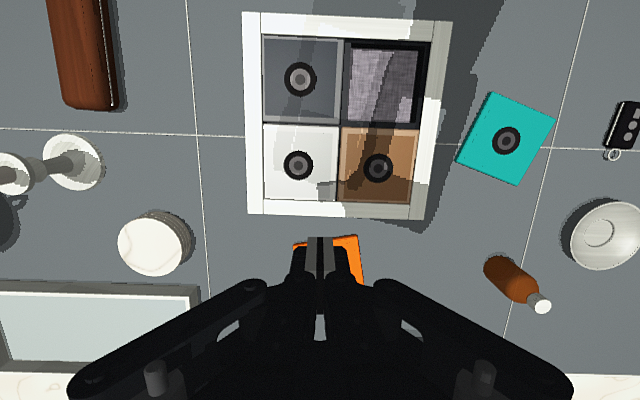

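The view is clear: the pads are at smoked (300,79), silver (298,165) and bronze (377,168). The open well is at (385,82) and the lip surrounds everything. Measuring these now.

```bash
cat >> h.py <<'E'
def pad(c,u,v,win=28):
    im=cv2.cvtColor(c["im"],cv2.COLOR_RGB2GRAY)[v-win:v+win,u-win:u+win]
    best=None
    for th in range(20,160,4):
        m=((im<th)*255).astype(np.uint8)
        cs,_=cv2.findContours(m,cv2.RETR_EXTERNAL,cv2.CHAIN_APPROX_NONE)
        for k in cs:
            if len(k)<30: continue
            k=cv2.convexHull(k)
            if len(k)<6: continue
            e=cv2.fitEllipse(k);a=cv2.contourArea(k)/(np.pi*e[1][0]*e[1][1]/4+1e-9)
            if 20<e[1][0]<45 and 20<e[1][1]<45 and e[1][0]/e[1][1]>.8 and np.hypot(e[0][0]-win,e[0][1]-win)<8:
                best=(best or [])+[(e[0][0]+u-win,e[0][1]+v-win,e[1][0],e[1][1])]
    return None if best is None else np.median(np.array(best),0)
E
python3 - <<'E'
from h import *
w=load("w2");s=load("scene0")
g=cv2.cvtColor(w["im"],cv2.COLOR_RGB2GRAY)
for n,u,v,(a,b),(e,f) in [("smoked",300,79,(317,187),(322,225)),("silver",298,165,(288,200),(359,220)),("bronze",377,168,(308,217),(349,199))]:
    q=pad(w,u,v)
    if q is None: print(n,None);continue
    print(n,q.round(1),"plane",plane(w,q[:2],.0466)[0].round(4),"tri",tri([(w,q[:2]),(s,(a,b)),(load("side0"),(e,f))])[0].round(4),"depth",w["d"][v,u])
    z=w["d"][v,u];C=w["R"].T@(np.r_[(q[:2]-w["K"][:2,2])/w["K"][0,0],1]*z-w["t"]);print("  depth pt",C.round(4))
cv2.imwrite("pics/c3.png",cv2.resize(w["im"][0:230,230:465,::-1],None,fx=2.5,fy=2.5,interpolation=cv2.INTER_CUBIC))
E
```

```text
smoked [300.   78.9  32.4  34.6] plane [ 0.4775 -0.104   0.0466] tri [ 0.4777 -0.1042  0.0491] depth 0.33319503
  depth pt [ 0.4773 -0.1041  0.0452]
silver [298.1 164.8  28.7  29.3] plane [ 0.5786 -0.1047  0.0466] tri [ 0.5791 -0.1033  0.0466] depth 0.36012793
  depth pt [ 0.5788 -0.1048  0.0457]
bronze [377.5 167.8  28.5  29.8] plane [ 0.579  -0.0037  0.0466] tri [ 0.5792 -0.0028  0.0451] depth 0.3629682
  depth pt [ 0.5794 -0.0032  0.0441]
```

View pics/c3.png

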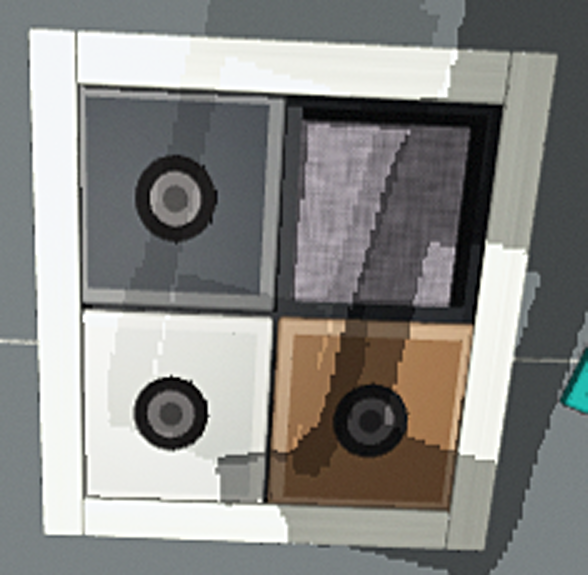

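Run:
```python
from h import *
w=load("w2")
c=plane(w,np.array([(29,29),(557,54),(485,550),(44,535)])/2.5+[230,0],.052);print(c.round(4),np.linalg.norm(np.diff(np.r_[c,c[:1]],axis=0),axis=1).round(4))
m=c.mean(0);print("centre",m.round(4))
# lip edges dirs (world x-ish / y-ish)
for a,b in[(0,3),(1,2),(0,1),(3,2)]: d=c[b]-c[a];print(np.degrees(np.arctan2(d[1],d[0])).round(2))
yaw=np.arctan2(*((c[3]-c[0])+(c[2]-c[1]))[1::-1]);yaw2=np.arctan2(*((c[1]-c[0])+(c[2]-c[3]))[1::-1])-np.pi/2
y=(yaw+yaw2)/2+np.pi/2;print("box yaw",np.degrees(y))
Rz=np.array([[np.cos(y),-np.sin(y)],[np.sin(y),np.cos(y)]])
for n,q in dict(open=(51,51),b=(51,-51),c=(-51,51),far=(-51,-51)).items(): print(n,(m[:2]+Rz@np.array(q)/1000).round(4))
```

```text
[[ 0.4123 -0.1682  0.052 ]
 [ 0.4137  0.0632  0.052 ]
 [ 0.6453  0.0627  0.052 ]
 [ 0.6449 -0.1696  0.052 ]] [0.2314 0.2316 0.2322 0.2326]
centre [ 0.529 -0.053  0.052]
-0.33
-0.12
89.65
89.9
box yaw 89.77704048332343
open [ 0.4782 -0.0018]
b [ 0.5802 -0.0022]
c [ 0.4778 -0.1038]
far [ 0.5798 -0.1042]
```

Run:
```python
from h import *
from bench import r
o,p,R=state(r)
plan(p,R,np.array([.4776,-.104,.10]),np.radians(90),8)
```

```text
turn deg [ 2.  -1.4 -0.1] 
0.004 -0.003 -0.000 20.5 -2.9 -14.1
0.004 -0.003 -0.000 20.5 -3.0 -14.2
0.004 -0.003 -0.000 20.4 -3.1 -14.2
0.004 -0.003 -0.000 20.4 -3.1 -14.3
0.004 -0.003 -0.000 20.3 -3.2 -14.3
0.004 -0.003 -0.000 20.3 -3.2 -14.4
0.004 -0.003 -0.000 20.2 -3.3 -14.4
0.004 -0.003 -0.000 20.2 -3.4 -14.5
```

>>> {"name": "jog_arm", "arguments": {"targets": "0.004 -0.003 0 20 -3 -14 0;0.004 -0.003 0 20 -3 -14 0;0.004 -0.003 0 20 -3 -14 0;0.004 -0.003 0 20 -3 -14 0;0.004 -0.003 0 20 -3 -14 0;0.004 -0.003 0 20 -3 -14 0;0.004 -0.003 0 20 -3 -14 0;0.004 -0.003 0 10 -3 -14 0;0 0 0 0 0 0 0;0 0 0 0 0 0 0"}}

```text
time: 3.33
tcp_pos: [0.4742, -0.0819, 0.107]
eef_rot: [-0.015, 1.565, 0.03]
ft_force: [0.8, 0.1, 0.8]
opening: 0.0
```

```bash
cat > st.py <<'E'
from h import *
from bench import r
import sys
o,p,R=state(r);print(round(o["time"],2),p.round(4),"yaw",np.degrees(yawof(R)).round(2),"F",o["ft_force"].round(2),"op",round(o["opening"],4),"x",R[:,0].round(4))
if len(sys.argv)>1:
    a=list(map(float,sys.argv[1:]));plan(p,R,np.array(a[:3]),np.radians(a[3]),int(a[4]))
E
python3 st.py .4776 -.104 .06 90 4
```

```text
3.33 [ 0.4742 -0.0819  0.107 ] yaw 91.63 F [0.79 0.06 0.85] op 0.0 x [ 0.0057  0.0096 -0.9999]
turn deg [ 1.6  0.3 -0.5] 
0.007 0.001 -0.002 11.7 -5.6 0.6
0.007 0.001 -0.002 11.7 -5.6 0.7
0.007 0.001 -0.002 11.7 -5.6 0.7
0.007 0.001 -0.002 11.7 -5.5 0.8
```

>>> {"name": "jog_arm", "arguments": {"targets": "0.007 0 0 11 -6 0.7 0;0.007 0 0 10 -6 0.7 0;0.007 0 0 10 -6 0.7 0;0.007 0 0 8 -6 0.7 0;0 0 0 0 0 0 0;0 0 0 0 0 0 0"}}

```text
time: 3.83
tcp_pos: [0.4835, -0.106, 0.0675]
eef_rot: [0.005, 1.557, 0.008]
ft_force: [-0.3, -0.1, 0.0]
opening: -0.0002
```

```bash
python3 st.py .4776 -.104 .055 90 3
```

```text
3.83 [ 0.4835 -0.106   0.0675] yaw 90.15 F [-0.33 -0.08  0.01] op -0.0002 x [ 0.0139  0.0083 -0.9999]
turn deg [ 0.1  0.8 -0.5] 
0.001 0.005 -0.003 4.1 0.6 -2.0
0.001 0.005 -0.003 4.1 0.6 -2.0
0.001 0.005 -0.003 4.1 0.7 -2.0
```

>>> {"name": "jog_arm", "arguments": {"targets": "0.001 0.005 -0.003 4 0.6 -2 0;0.001 0.005 -0.003 4 0.6 -2 0;0.001 0.005 -0.003 3 0.6 -2 0;0 0 0 0 0 0 0"}}

```text
time: 4.17
tcp_pos: [0.4777, -0.1047, 0.0556]
eef_rot: [0.001, 1.573, -0.003]
ft_force: [0.2, 0.2, -0.4]
opening: -0.0006
```

>>> {"name": "jog_arm", "arguments": {"targets": "0 0 0 1.5 0 0 0;0 0 0 1.5 0 0 0"}}

```text
time: 4.33
tcp_pos: [0.4779, -0.1044, 0.0528]
eef_rot: [-0.0, 1.572, -0.003]
ft_force: [0.3, -0.0, -0.2]
opening: -0.0
```

```bash
python3 st.py .4776 -.104 .048 90 2
```

```text
4.33 [ 0.4779 -0.1044  0.0528] yaw 89.91 F [ 0.33 -0.01 -0.2 ] op -0.0 x [-0.0014 -0.0017 -1.    ]
turn deg [-0.1 -0.1  0.1] 
-0.001 -0.001 0.001 2.4 0.2 -0.2
-0.001 -0.001 0.001 2.4 0.2 -0.2
```

>>> {"name": "jog_arm", "arguments": {"targets": "0 0 0 1.5 0 0 0;0 0 0 1.5 0 0 0;0 0 0 1 0 0 0"}}

```text
time: 4.58
tcp_pos: [0.4782, -0.1042, 0.0489]
eef_rot: [-0.001, 1.571, -0.003]
ft_force: [0.5, 0.4, -0.4]
opening: 0.0001
```

>>> {"name": "jog_arm", "arguments": {"targets": "0 0 0 1 0 0 0"}}

```text
time: 4.67
tcp_pos: [0.4783, -0.1043, 0.0479]
eef_rot: [-0.001, 1.571, -0.003]
ft_force: [-0.2, -0.6, -1.0]
opening: -0.0
```

>>> {"name": "jog_arm", "arguments": {"targets": "0 0 0 0.7 0 0 0"}}

```text
time: 4.75
tcp_pos: [0.4783, -0.1042, 0.0471]
eef_rot: [-0.001, 1.571, -0.003]
ft_force: [-0.2, -0.1, 0.3]
opening: -0.0003
```

>>> {"name": "jog_arm", "arguments": {"targets": "0 0 0 0.6 0 0 0"}}

```text
time: 4.83
tcp_pos: [0.4783, -0.1043, 0.0464]
eef_rot: [-0.001, 1.571, -0.003]
ft_force: [-1.4, 0.2, 2.7]
opening: -0.0002
```

>>> {"name": "jog_arm", "arguments": {"targets": "0 0 0 0.5 0 0 0"}}

```text
time: 4.92
tcp_pos: [0.4783, -0.1043, 0.0463]
eef_rot: [-0.001, 1.571, -0.003]
ft_force: [-1.5, 1.6, 4.0]
opening: 0.0003
```

>>> {"name": "jog_arm", "arguments": {"targets": "0 0 0 0.4 2 0 0"}}

```text
time: 5.0
tcp_pos: [0.4787, -0.1029, 0.0464]
eef_rot: [-0.001, 1.57, -0.004]
ft_force: [0.1, -1.3, 1.3]
opening: -0.0002
```

>>> {"name": "jog_arm", "arguments": {"targets": "0 0 0 0.4 4 0 0"}}

```text
time: 5.08
tcp_pos: [0.4791, -0.0995, 0.0464]
eef_rot: [-0.002, 1.569, -0.005]
ft_force: [-1.1, -1.0, 1.2]
opening: 0.0003
```

>>> {"name": "jog_arm", "arguments": {"targets": "0 0 0 0.4 4 0 0;0 0 0 0.4 4 0 0"}}

```text
time: 5.25
tcp_pos: [0.48, -0.0918, 0.0464]
eef_rot: [-0.003, 1.566, -0.007]
ft_force: [0.1, -1.9, 2.8]
opening: -0.0
```

```bash
python3 st.py .478 -.09 .0466 90 1
```

```text
5.25 [ 0.48   -0.0918  0.0464] yaw 89.85 F [ 0.11 -1.9   2.76] op -0.0 x [ 0.0044 -0.0065 -1.    ]
turn deg [-0.2  0.3  0.4] 
-0.003 0.004 0.007 -0.3 1.8 -2.0
```

>>> {"name": "jog_arm", "arguments": {"targets": "0 0.003 0.003 0.5 5 -0.8 0;0 0.002 0.003 0.5 5 -0.8 0;0 0.001 0.002 0.5 5 -0.8 0;0 0.001 0.001 0.5 5 -0.8 0"}}

```text
time: 5.58
tcp_pos: [0.4792, -0.0712, 0.0463]
eef_rot: [0.001, 1.568, -0.002]
ft_force: [0.9, -2.3, 4.0]
opening: -0.0003
```

```bash
python3 - <<'E'
from h import *
from bench import r
snap(r,"scene","s3");a=cv2.imread("pics/s3.png")[160:260,240:390];cv2.imwrite("pics/s3c.png",cv2.resize(a,None,fx=4,fy=4))
E
python3 st.py .478 -.002 .0466 90 12
```

```text
5.63 [ 0.479  -0.0698  0.0462] yaw 89.9 F [0.55 1.1  5.57] op -0.0002 x [ 0.0029  0.0014 -1.    ]
turn deg [-0.1  0.2 -0.1] 
-0.000 0.000 -0.000 -0.0 5.6 -0.1
-0.000 0.000 -0.000 -0.0 5.7 -0.1
-0.000 0.000 -0.000 -0.0 5.7 -0.1
-0.000 0.000 -0.000 -0.0 5.7 -0.1
-0.000 0.000 -0.000 -0.0 5.7 -0.1
-0.000 0.000 -0.000 -0.0 5.7 -0.1
-0.000 0.000 -0.000 -0.0 5.7 -0.1
-0.000 0.000 -0.000 -0.0 5.7 -0.1
-0.000 0.000 -0.000 -0.0 5.7 -0.1
-0.000 0.000 -0.000 -0.0 5.7 -0.1
-0.000 0.000 -0.000 -0.0 5.7 -0.1
-0.000 0.000 -0.000 -0.0 5.7 -0.1
```

View pics/s3c.png

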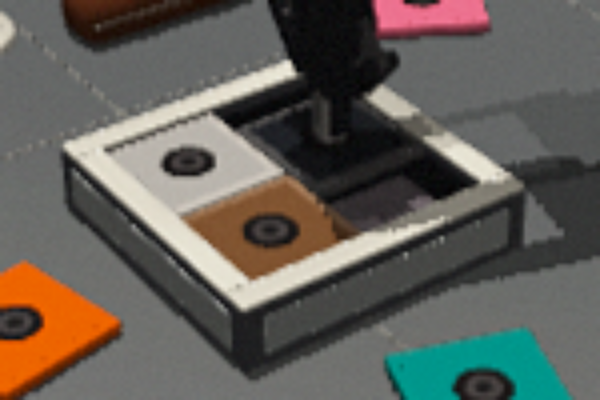

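The smoked cover is moving along with the fingertip: a dark gap has opened behind it at about (265,105) in the crop. Continuing.

>>> {"name": "jog_arm", "arguments": {"targets": "0 0.001 0 0.3 5 -0.4 0;0 0.001 0.001 0.3 5 -0.6 0;0 0.001 0.001 0.4 5 -0.6 0;0 0.001 0.001 0.4 5 -0.6 0;0 0.001 0.001 0.4 5 -0.6 0"}}

```text
time: 6.05
tcp_pos: [0.478, -0.0441, 0.0463]
eef_rot: [0.003, 1.568, -0.0]
ft_force: [2.1, -3.4, 4.9]
opening: -0.0002
```

>>> {"name": "jog_arm", "arguments": {"targets": "0 0.001 0.001 0.4 5 -0.6 0;0 0.001 0.001 0.4 5 -0.6 0;0 0.001 0.001 0.4 5 -0.6 0;0 0.001 0.001 0.4 5 -0.6 0"}}

```text
time: 6.38
tcp_pos: [0.4769, -0.0233, 0.0463]
eef_rot: [0.004, 1.569, 0.001]
ft_force: [1.2, -2.9, 4.6]
opening: -0.0002
```

```bash
python3 st.py .478 -.002 .0466 90 1
```

```text
6.38 [ 0.4769 -0.0233  0.0463] yaw 89.89 F [ 1.24 -2.86  4.58] op -0.0002 x [ 0.0023  0.0029 -1.    ]
turn deg [-0.1  0.1 -0.2] 
-0.002 0.002 -0.003 -0.2 21.3 1.0
```

>>> {"name": "jog_arm", "arguments": {"targets": "0 0 0 0.4 4 0 0;0 0 0 0.4 4 0 0;0 0 0 0.4 4 0 0;0 0 0 0.4 3 0 0"}}

```text
time: 6.72
tcp_pos: [0.4771, -0.0073, 0.0463]
eef_rot: [0.001, 1.568, -0.001]
ft_force: [0.4, -2.9, 5.8]
opening: -0.0002
```

```bash
python3 st.py .478 -.002 .0466 90 1
```

```text
6.72 [ 0.4771 -0.0073  0.0463] yaw 89.92 F [ 0.37 -2.94  5.82] op -0.0002 x [ 2.9e-03  3.0e-04 -1.0e+00]
turn deg [-0.1  0.2 -0. ] 
-0.001 0.003 -0.000 -0.3 5.3 0.9
```

>>> {"name": "jog_arm", "arguments": {"targets": "0 0.001 0 0.3 2.5 0 0;0 0.001 0 0.3 2.5 0 0;0 0 0 0.3 2 0 0"}}

```text
time: 6.97
tcp_pos: [0.4771, 0.0009, 0.0463]
eef_rot: [0.001, 1.569, -0.001]
ft_force: [-0.0, -2.6, 6.8]
opening: -0.0001
```

>>> {"name": "jog_arm", "arguments": {"targets": "0 0 0 0.3 1.5 0 0;0 0 0 0.3 1.5 0 0"}}

```text
time: 7.13
tcp_pos: [0.4771, 0.0037, 0.0463]
eef_rot: [-0.002, 1.569, -0.003]
ft_force: [0.6, -4.4, 5.3]
opening: 0.0001
```

>>> {"name": "jog_arm", "arguments": {"targets": "0 0 0 0.3 1.5 0 0;0 0 0 0.3 1.5 0 0"}}

```text
time: 7.3
tcp_pos: [0.477, 0.0057, 0.0463]
eef_rot: [-0.005, 1.569, -0.005]
ft_force: [0.1, -4.7, 5.4]
opening: 0.0003
```

>>> {"name": "jog_arm", "arguments": {"targets": "0 0 0 -3 0 0 0;0 0 0 -10 0 0 0;0 0 0 -20 0 0 0;0 0 0 -25 -6 10 0;0 0 0 -25 -10 15 0;0 0 0 -25 -10 20 0;0 0 0 -25 -10 20 0;0 0 0 -25 -10 20 0;0 0 0 -20 -10 15 0;0 0 0 0 0 0 0;0 0 0 0 0 0 0"}}

```text
time: 8.22
tcp_pos: [0.5691, -0.0405, 0.2178]
eef_rot: [0.007, 1.61, 0.018]
ft_force: [-1.0, 0.1, -0.2]
opening: -0.0001
```

```bash
python3 st.py .579 -.104 .10 90 8
python3 - <<'E'
from h import *
from bench import r
snap(r,"wrist","w3")
E
```

```text
8.22 [ 0.5691 -0.0405  0.2178] yaw 90.35 F [-0.96  0.06 -0.18] op -0.0001 x [-0.0388  0.0157 -0.9991]
turn deg [ 0.4 -2.2 -0.9] 
0.001 -0.005 -0.002 14.5 -8.2 1.8
0.001 -0.005 -0.002 14.6 -8.2 1.7
0.001 -0.005 -0.002 14.6 -8.1 1.6
0.001 -0.005 -0.002 14.6 -8.1 1.6
0.001 -0.005 -0.002 14.6 -8.1 1.5
0.001 -0.005 -0.002 14.7 -8.0 1.4
0.001 -0.005 -0.002 14.7 -8.0 1.4
0.001 -0.005 -0.002 14.7 -8.0 1.3
```

View pics/w3.png

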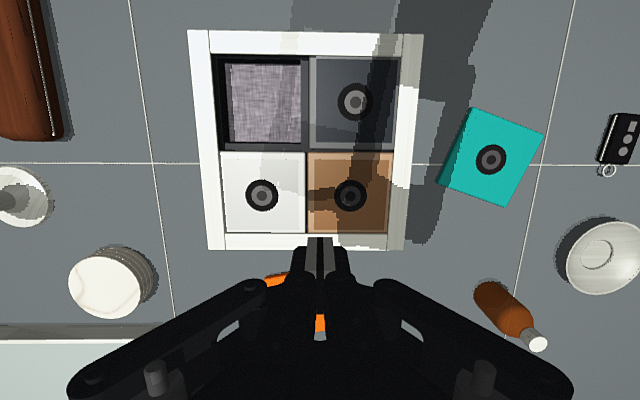

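The smoked cover now sits in the formerly open place, with its pad at (355,101). Silver is at (262,196) and bronze at (350,196), and well c is open at (263,104). Measuring to check it is fully home.

Run:
```python
from h import *
w=load("w3");w2=load("w2")
for n,u,v in [("smoked",355,101),("silver",262,196),("bronze",350,196)]:
    q=pad(w,u,v);print(n,q.round(1),plane(w,q[:2],.0466)[0].round(4))
for z in (.03,.0466,.052): pass
a=pad(w,262,196)[:2];b=pad(w2,298,165)[:2];print("silver 2-view",tri([(w,a),(w2,b)]))
a=pad(w,350,196)[:2];b=pad(w2,377,168)[:2];print("bronze 2-view",tri([(w,a),(w2,b)]))
cv2.imwrite("pics/c4.png",cv2.resize(w["im"][20:255,180:430,::-1],None,fx=2.5,fy=2.5,interpolation=cv2.INTER_CUBIC))
```

```text
Traceback (most recent call last):
AttributeError: 'NoneType' object has no attribute 'round'
```

Run:
```python
from h import *
w=load("w3");w2=load("w2")
for n,u,v in [("silver",262,196),("bronze",350,196)]:
    q=pad(w,u,v);print(n,None if q is None else (q.round(1),plane(w,q[:2],.0466)[0].round(4)))
a=pad(w,262,196);b=pad(w2,298,165)[:2]
if a is not None: print("silver 2-view",tri([(w,a[:2]),(w2,b)]))
print("smoked by eye",plane(w,(355,101.5),.0466))
cv2.imwrite("pics/c4.png",cv2.resize(w["im"][20:255,180:430,::-1],None,fx=2.5,fy=2.5,interpolation=cv2.INTER_CUBIC))
cv2.imwrite("pics/c5.png",cv2.resize(cv2.convertScaleAbs(w["im"][50:160,300:410,::-1],alpha=1.8),None,fx=5,fy=5,interpolation=cv2.INTER_CUBIC))
```

```text
silver (array([261.7, 194.9,  30.9,  32.7]), array([ 0.5785, -0.1044,  0.0466]))
bronze (array([350. , 195.3,  30.7,  32.5]), array([ 0.5787, -0.0033,  0.0466]))
silver 2-view (array([ 0.57899045, -0.10486689,  0.04441355]), [np.float64(2.4046019591786347e-05), np.float64(2.4046019591859615e-05)])
smoked by eye [[ 0.47651589 -0.00146532  0.0466    ]]
```

View pics/c4.png

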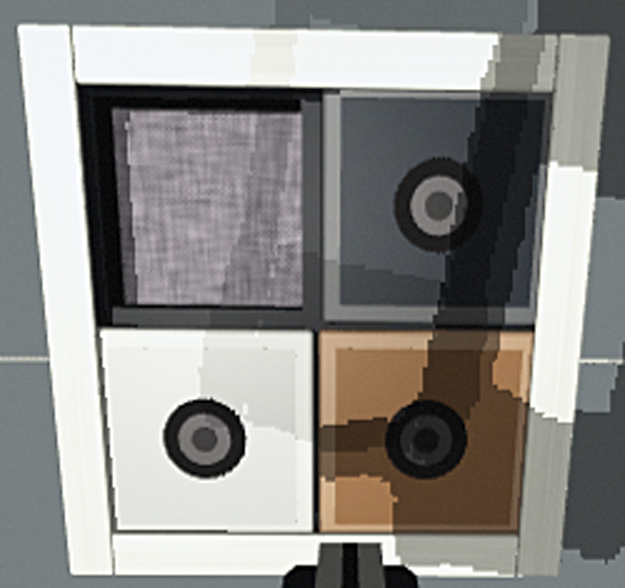

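View pics/c5.png

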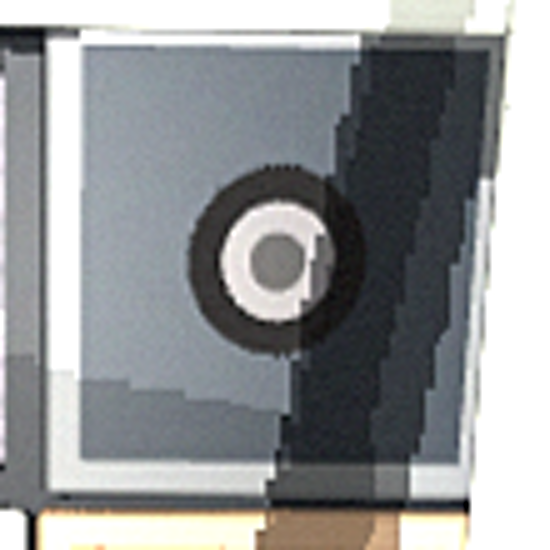

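The smoked cover's pad is at y ≈ -0.001, against the target of -0.002 ± 0.001, and it is against the lip side, so it is home. Now the silver cover. It is the mirror-bright one inside the box at (262,196), not the orange, pink or turquoise tiles on the console.

>>> {"name": "jog_arm", "arguments": {"targets": "0.001 -0.005 -0.002 14 -8 2 0;0.001 -0.005 -0.002 14 -8 2 0;0.001 -0.005 -0.002 14 -8 2 0;0.001 -0.005 -0.002 14 -8 2 0;0.001 -0.005 -0.002 14 -8 2 0;0.001 -0.005 -0.002 14 -8 2 0;0.001 -0.005 -0.002 14 -8 2 0;0 0 0 14 -8 1 0;0 0 0 14 0 0 0;0 0 0 0 0 0 0;0 0 0 0 0 0 0"}}

```text
time: 9.18
tcp_pos: [0.5575, -0.0892, 0.0659]
eef_rot: [0.01, 1.614, 0.023]
ft_force: [-0.0, -0.4, 0.6]
opening: 0.0004
```

```bash
python3 st.py .579 -.1045 .055 90 4
```

```text
9.18 [ 0.5575 -0.0892  0.0659] yaw 90.47 F [-0.01 -0.44  0.62] op 0.0004 x [-0.0434  0.0204 -0.9988]
turn deg [ 0.5 -2.5 -1.2] 
0.002 -0.011 -0.005 2.4 -3.9 5.5
0.002 -0.011 -0.005 2.5 -3.9 5.4
0.002 -0.011 -0.005 2.6 -3.9 5.4
0.002 -0.011 -0.005 2.7 -3.8 5.4
```

>>> {"name": "jog_arm", "arguments": {"targets": "0.002 -0.02 -0.01 1 -4 6 0;0.002 -0.015 -0.007 1 -4 6 0;0.002 -0.015 -0.005 1 -4 6 0;0.002 -0.01 -0.005 1 -4 6 0;0 0 0 0 0 0 0"}}

```text
time: 9.6
tcp_pos: [0.5831, -0.1044, 0.0626]
eef_rot: [-0.008, 1.547, -0.005]
ft_force: [-0.3, -0.5, -0.1]
opening: 0.0002
```

```bash
python3 st.py .579 -.1045 .054 90 3
```

```text
9.6 [ 0.5831 -0.1044  0.0626] yaw 90.12 F [-0.31 -0.51 -0.12] op 0.0002 x [ 0.0241 -0.0086 -0.9997]
turn deg [0.1 1.4 0.5] 
0.001 0.008 0.003 2.8 -0.0 -1.4
0.001 0.008 0.003 2.9 -0.0 -1.4
0.001 0.008 0.003 2.9 -0.0 -1.4
```

>>> {"name": "jog_arm", "arguments": {"targets": "0 0.008 0.003 3 0 -1.4 0;0 0.008 0.003 3 0 -1.4 0;0 0.006 0.003 2.5 0 -1.4 0;0 0 0 0 0 0 0"}}

```text
time: 9.93
tcp_pos: [0.5804, -0.105, 0.0552]
eef_rot: [-0.001, 1.567, 0.002]
ft_force: [0.2, -0.1, 0.1]
opening: 0.0001
```

```bash
python3 st.py .579 -.1045 .049 90 3
```

```text
9.93 [ 0.5804 -0.105   0.0552] yaw 90.11 F [ 0.19 -0.1   0.12] op 0.0001 x [ 3.5e-03  4.0e-04 -1.0e+00]
turn deg [ 0.1  0.2 -0. ] 
0.001 0.001 -0.000 2.1 0.2 -0.5
0.001 0.001 -0.000 2.1 0.2 -0.5
0.001 0.001 -0.000 2.1 0.2 -0.5
```

>>> {"name": "jog_arm", "arguments": {"targets": "0 0.001 0 2 0 -0.5 0;0 0.001 0 2 0 -0.5 0;0 0.001 0 1.5 0 -0.5 0;0 0 0 0.8 0 0 0"}}

```text
time: 10.27
tcp_pos: [0.5785, -0.105, 0.048]
eef_rot: [-0.001, 1.571, 0.002]
ft_force: [-0.2, -0.5, 0.8]
opening: 0.0001
```

>>> {"name": "jog_arm", "arguments": {"targets": "0 0 0 0.8 0 0 0"}}

```text
time: 10.35
tcp_pos: [0.5784, -0.105, 0.0469]
eef_rot: [-0.001, 1.572, 0.002]
ft_force: [-0.0, 0.1, -0.3]
opening: 0.0
```

>>> {"name": "jog_arm", "arguments": {"targets": "0 0 0 0.7 0 0 0"}}

```text
time: 10.43
tcp_pos: [0.5784, -0.1049, 0.0463]
eef_rot: [-0.001, 1.572, 0.002]
ft_force: [-1.3, 0.3, 4.5]
opening: -0.0002
```

>>> {"name": "jog_arm", "arguments": {"targets": "0 0 0 0.5 0 0 0"}}

```text
time: 10.52
tcp_pos: [0.5784, -0.1049, 0.0464]
eef_rot: [-0.001, 1.572, 0.002]
ft_force: [-2.2, -0.1, 3.9]
opening: -0.0001
```

>>> {"name": "jog_arm", "arguments": {"targets": "0 0 0 0.4 0 -2 0"}}

```text
time: 10.6
tcp_pos: [0.5771, -0.105, 0.0465]
eef_rot: [-0.001, 1.57, 0.002]
ft_force: [0.9, 1.2, 1.5]
opening: 0.0
```

>>> {"name": "jog_arm", "arguments": {"targets": "0 0 0 0.4 0 -4 0;0 0 0 0.4 0 -4 0"}}

```text
time: 10.77
tcp_pos: [0.5702, -0.1052, 0.0465]
eef_rot: [-0.002, 1.566, 0.002]
ft_force: [2.1, 0.2, 1.4]
opening: 0.0001
```

```bash
python3 st.py .57 -.1045 .0466 90 1
```

```text
10.77 [ 0.5702 -0.1052  0.0465] yaw 90.13 F [2.1  0.24 1.4 ] op 0.0001 x [ 4.7e-03 -2.0e-04 -1.0e+00]
turn deg [0.1 0.3 0. ] 
0.002 0.005 0.000 -0.1 0.7 -0.2
```

>>> {"name": "jog_arm", "arguments": {"targets": "0 0.003 0 0.7 0.2 -4 0;0 0.003 0 0.7 0.2 -4 0"}}

```text
time: 10.93
tcp_pos: [0.563, -0.1052, 0.0464]
eef_rot: [-0.003, 1.568, 0.001]
ft_force: [1.5, -0.2, 2.5]
opening: -0.0002
```

>>> {"name": "jog_arm", "arguments": {"targets": "0 0.003 0 0.7 0.2 -5 0;0 0.003 0 0.7 0.2 -5 0;0 0.003 0 0.7 0.2 -5 0"}}

```text
time: 11.18
tcp_pos: [0.549, -0.1051, 0.0464]
eef_rot: [-0.004, 1.571, -0.001]
ft_force: [1.6, 0.3, 4.8]
opening: -0.0003
```

```bash
python3 st.py .477 -.104 .0466 90 12;python3 - <<'E'
from h import *
from bench import r
snap(r,"scene","s4");a=cv2.imread("pics/s4.png")[160:260,240:390];cv2.imwrite("pics/s4c.png",cv2.resize(a,None,fx=4,fy=4))
E
```

```text
11.18 [ 0.549  -0.1051  0.0464] yaw 90.11 F [1.62 0.35 4.77] op -0.0003 x [ 1.0e-04 -2.8e-03 -1.0e+00]
turn deg [0.1 0.  0.2] 
0.000 0.000 0.000 -0.0 0.1 -6.0
0.000 0.000 0.000 -0.0 0.1 -6.0
0.000 0.000 0.000 -0.0 0.1 -6.0
0.000 0.000 0.000 -0.0 0.1 -6.0
0.000 0.000 0.000 -0.0 0.1 -6.0
0.000 0.000 0.000 -0.0 0.1 -6.0
0.000 0.000 0.000 -0.0 0.1 -6.0
0.000 0.000 0.000 -0.0 0.1 -6.0
0.000 0.000 0.000 -0.0 0.1 -6.0
0.000 0.000 0.000 -0.0 0.1 -6.0
0.000 0.000 0.000 -0.0 0.1 -6.0
0.000 0.000 0.000 -0.0 0.1 -6.0
```

View pics/s4c.png

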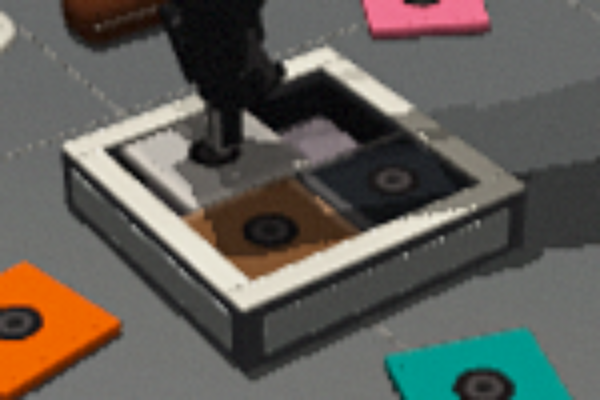

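The silver cover has slid, but its pad at (210,150) in the crop seems slightly behind the tip (about 8 mm). Continuing with this grip.

>>> {"name": "jog_arm", "arguments": {"targets": "0 0.002 0 0.6 0.2 -4 0;0 0.002 0 0.6 0.2 -5 0;0 0.002 0 0.6 0.2 -5 0;0 0.002 0 0.6 0.2 -5 0"}}

```text
time: 11.57
tcp_pos: [0.5296, -0.105, 0.0463]
eef_rot: [-0.005, 1.575, -0.002]
ft_force: [3.2, -0.6, 5.6]
opening: -0.0002
```

>>> {"name": "jog_arm", "arguments": {"targets": "0 0.002 0 0.6 0.2 -5 0;0 0.002 0 0.6 0.2 -5 0;0 0.002 0 0.6 0.2 -5 0;0 0.002 0 0.6 0.2 -5 0"}}

```text
time: 11.9
tcp_pos: [0.5102, -0.1048, 0.0463]
eef_rot: [-0.006, 1.576, -0.004]
ft_force: [3.3, -0.3, 4.6]
opening: -0.0002
```

```bash
python3 st.py .477 -.104 .0466 90 12;python3 - <<'E'
from h import *
from bench import r
snap(r,"scene","s5");a=cv2.imread("pics/s5.png")[160:260,240:390];cv2.imwrite("pics/s5c.png",cv2.resize(a,None,fx=4,fy=4))
snap(r,"side","d5");a=cv2.imread("pics/d5.png")[170:260,280:400];cv2.imwrite("pics/d5c.png",cv2.resize(a,None,fx=5,fy=5))
E
```

```text
11.9 [ 0.5102 -0.1048  0.0463] yaw 90.09 F [ 3.27 -0.26  4.62] op -0.0002 x [-0.0049 -0.0065 -1.    ]
turn deg [ 0.1 -0.3  0.4] 
0.000 -0.000 0.001 -0.0 0.1 -2.8
0.000 -0.000 0.001 -0.0 0.1 -2.8
0.000 -0.000 0.001 -0.0 0.1 -2.8
0.000 -0.000 0.001 -0.0 0.1 -2.8
0.000 -0.000 0.001 -0.0 0.1 -2.8
0.000 -0.000 0.001 -0.0 0.1 -2.8
0.000 -0.000 0.001 -0.0 0.1 -2.8
0.000 -0.000 0.001 -0.0 0.1 -2.8
0.000 -0.000 0.001 -0.0 0.1 -2.8
0.000 -0.000 0.001 -0.0 0.1 -2.8
0.000 -0.000 0.001 -0.0 0.1 -2.8
0.000 -0.000 0.001 -0.0 0.1 -2.8
```

View pics/s5c.png

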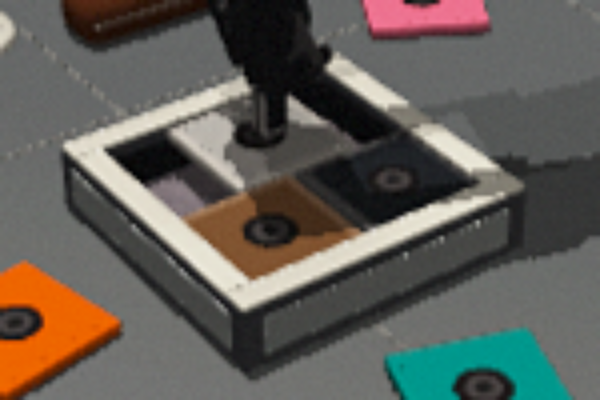

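View pics/d5c.png

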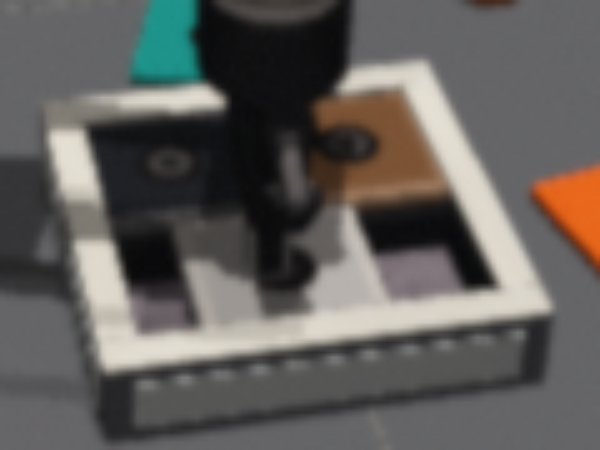

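The cover follows the fingertip: its pad is under the tip at (265,135) in the scene crop, and its trailing edge is now clear of the far well. Finishing the drag.

>>> {"name": "jog_arm", "arguments": {"targets": "0 -0.001 0.001 0.6 0.2 -5 0;0 -0.001 0.001 0.6 0.2 -5 0;0 -0.001 0.001 0.6 0.2 -5 0;0 0 0.001 0.6 0.2 -4 0"}}

```text
time: 12.33
tcp_pos: [0.4905, -0.1045, 0.0463]
eef_rot: [-0.004, 1.57, -0.002]
ft_force: [2.4, 0.3, 6.6]
opening: -0.0001
```

>>> {"name": "jog_arm", "arguments": {"targets": "0 0 0.001 0.6 0 -4 0;0 0 0.001 0.6 0 -3 0;0 0 0 0.6 0 -3 0"}}

```text
time: 12.58
tcp_pos: [0.4807, -0.1048, 0.0463]
eef_rot: [-0.003, 1.565, -0.001]
ft_force: [3.3, 0.7, 6.0]
opening: -0.0002
```

>>> {"name": "jog_arm", "arguments": {"targets": "0 0 0 0.5 0 -3 0;0 0 0 0.5 0 -2 0;0 0 0 0.5 0 -2 0"}}

```text
time: 12.83
tcp_pos: [0.4736, -0.1049, 0.0463]
eef_rot: [-0.004, 1.561, -0.002]
ft_force: [2.8, 0.2, 5.2]
opening: 0.0
```

>>> {"name": "jog_arm", "arguments": {"targets": "0 0.002 0 0.5 0 -2 0;0 0.002 0 0.5 0 -2 0"}}

```text
time: 13.0
tcp_pos: [0.4696, -0.105, 0.0463]
eef_rot: [-0.004, 1.563, -0.002]
ft_force: [2.4, 0.1, 5.5]
opening: -0.0001
```

>>> {"name": "jog_arm", "arguments": {"targets": "0 0.001 0 0.6 0 -2 0;0 0.001 0 0.6 0 -2 0"}}

```text
time: 13.17
tcp_pos: [0.4663, -0.105, 0.0463]
eef_rot: [-0.004, 1.561, -0.002]
ft_force: [3.6, 0.1, 4.9]
opening: 0.0001
```

>>> {"name": "jog_arm", "arguments": {"targets": "0 0.001 0 0.6 0 -1.5 0;0 0.001 0 0.6 0 -1.5 0"}}

```text
time: 13.33
tcp_pos: [0.4645, -0.105, 0.0463]
eef_rot: [-0.004, 1.558, -0.003]
ft_force: [4.6, 0.3, 5.2]
opening: -0.0001
```

>>> {"name": "jog_arm", "arguments": {"targets": "0 0 0 -3 0 0 0;0 0 0 -10 0 0 0;0 0 0 -20 0 0 0;0 -0.01 0 -25 5 15 0;0 -0.01 0 -25 5 20 0;0 0 0 -25 5 20 0;0 0 0 -25 5 20 0;0 0 0 -25 5 20 0;0 0 0 -20 5 10 0;0 0 0 0 0 0 0;0 0 0 0 0 0 0"}}

```text
time: 14.25
tcp_pos: [0.5508, -0.0697, 0.2167]
eef_rot: [0.007, 1.598, 0.006]
ft_force: [-1.0, -0.8, -1.7]
opening: 0.0002
```

```bash
python3 st.py
python3 - <<'E'
from h import *
from bench import r
snap(r,"wrist","w6")
E
```

```text
14.25 [ 0.5508 -0.0697  0.2167] yaw 89.95 F [-1.   -0.8  -1.75] op 0.0002 x [-0.0268  0.008  -0.9996]
```

View pics/w6.png

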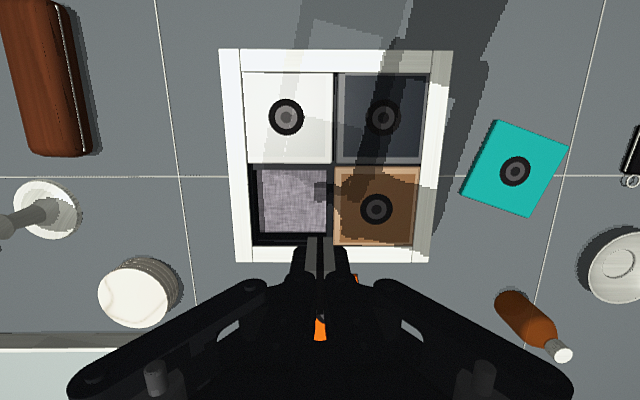

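Silver (286,117) is now in place c, smoked (382,117) is in the formerly open place, bronze (375,208) has not moved, and the far well at (293,202) is free. Checking positions numerically, plus the key from w1, w2 and w3.

Run:
```python
from h import *
w=load("w6")
for n,u,v in [("silver",286,117),("smoked",382,117),("bronze",375,208)]:
    q=pad(w,u,v);print(n,None if q is None else (q.round(1),plane(w,q[:2],.0466)[0].round(4)))
print(plane(w,(382.5,117.5),.0466))
cv2.imwrite("pics/c6.png",cv2.resize(w["im"][40:270,215:460,::-1],None,fx=2.5,fy=2.5,interpolation=cv2.INTER_CUBIC))
a=load("w1")["im"][180:260,300:380,::-1];b=load("w2")["im"][90:170,560:640,::-1]
cv2.imwrite("pics/k.png",cv2.resize(np.hstack([a,b]),None,fx=5,fy=5,interpolation=cv2.INTER_CUBIC))
```

```text
silver (array([286. , 116.5,  34.9,  35.9]), array([ 0.4758, -0.1045,  0.0466]))
smoked None
bronze (array([376. , 208.7,  30.7,  32.7]), array([ 0.5787, -0.0035,  0.0466]))
[[ 0.47687099 -0.00189774  0.0466    ]]
```

View pics/c6.png

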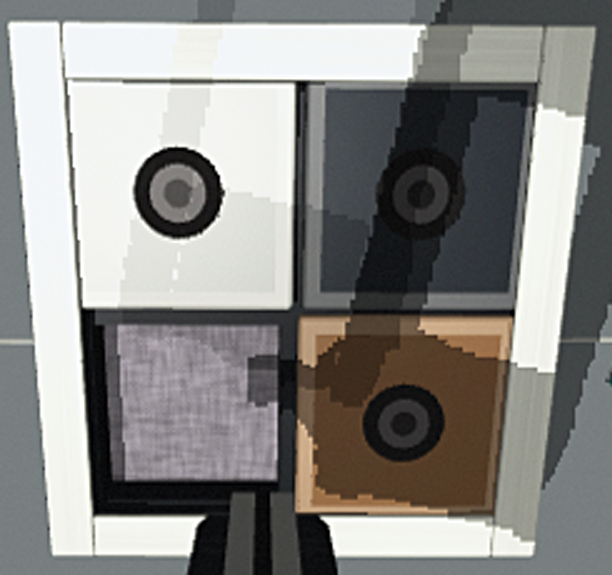

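View pics/k.png

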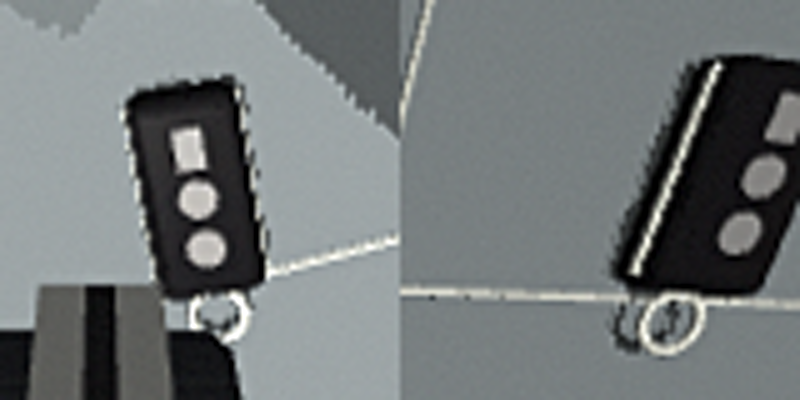

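Both covers are home. The silver cover is the same distance from the lip as it was at the start of the run (no gap in the crop at top edge y≈80), and the far well is fully clear. Now the key pose.

```bash
python3 - <<'E'
from h import *
w=load("w1");w2=load("w2")
q=np.array([(128,98),(238,80),(265,280),(160,292)])/5.+[300,180]
c=plane(w,q,.012);print(c.round(4));m=c.mean(0)
d=(c[2]-c[1])+(c[3]-c[0]);print("centre",m.round(4),"key x dir deg",np.degrees(np.arctan2(d[1],d[0])),np.linalg.norm(c[2]-c[1]),np.linalg.norm(c[1]-c[0]))
ring1=np.array((218,318))/5+[300,180];ring2=(np.array((672,324))-[400,0])/5+[560,90]
b1=np.array((205,250))/5+[300,180];b2=(np.array((741,233))-[400,0])/5+[560,90]
print("ring",tri([(w,ring1),(w2,ring2)]),"button",tri([(w,b1),(w2,b2)]),plane(w,ring1,.003))
c1=np.array((198,198))/5+[300,180];c2=(np.array((765,177))-[400,0])/5+[560,90]
print("mid button",tri([(w,c1),(w2,c2)]),plane(w,c1,.016))
E
python3 st.py .50 .33 .22 80 12
```

```text
[[0.4827 0.3267 0.012 ]
 [0.4859 0.3571 0.012 ]
 [0.5458 0.3496 0.012 ]
 [0.5412 0.3197 0.012 ]]
centre [0.5139 0.3383 0.012 ] key x dir deg -6.925489283697777 0.06031816218615541 0.030554071631777768
ring (array([0.55566269, 0.33340325, 0.00771995]), [np.float64(0.00010183816922092035), np.float64(0.00010183816922105619)]) button (array([0.53026655, 0.33565271, 0.01599202]), [np.float64(0.000157323401944179), np.float64(0.00015732340194421647)]) [[0.55807547 0.33316636 0.003     ]]
mid button (array([0.51530263, 0.33785128, 0.01518625]), [np.float64(0.00020176684090814518), np.float64(0.00020176684090830908)]) [[0.51478163 0.33782716 0.016     ]]
14.3 [ 0.5507 -0.0697  0.2167] yaw 89.93 F [1.22 0.33 0.04] op -0.0002 x [-0.0263  0.0082 -0.9996]
turn deg [ 9.9 -1.5 -0.3] 
0.014 -0.002 -0.000 0.1 33.3 -4.3
0.014 -0.002 -0.000 0.1 33.2 -4.7
0.014 -0.002 -0.000 0.1 33.2 -5.2
0.014 -0.002 -0.000 0.0 33.1 -5.7
0.014 -0.002 -0.000 -0.0 33.0 -6.2
0.014 -0.002 -0.000 -0.0 32.9 -6.7
0.014 -0.002 -0.000 -0.1 32.8 -7.1
0.014 -0.002 -0.000 -0.1 32.7 -7.6
0.014 -0.002 -0.000 -0.1 32.6 -8.1
0.014 -0.002 -0.000 -0.2 32.5 -8.5
0.014 -0.002 -0.000 -0.2 32.3 -9.0
0.014 -0.002 -0.000 -0.2 32.2 -9.5
```

>>> {"name": "jog_arm", "arguments": {"targets": "0.014 -0.002 0 0 33 -4 0;0.014 -0.002 0 0 34 -4 0;0.014 -0.002 0 0 34 -4 0;0.014 -0.002 0 0 34 -4 0;0.014 -0.002 0 0 34 -5 0;0.014 -0.002 0 0 34 -5 0;0.014 -0.002 0 0 34 -5 0;0.014 -0.002 0 0 34 -6 0;0.014 -0.002 0 0 33 -6 0.6;0.005 -0.002 0 0 33 -6 0.6;0 0 0 0 30 -6 0.6;0 0 0 0 28 -6 0.6"}}

```text
time: 15.3
tcp_pos: [0.5002, 0.328, 0.1903]
eef_rot: [0.114, 1.63, -0.141]
ft_force: [0.7, -0.2, -0.3]
opening: 0.0484
```

>>> {"name": "jog_arm", "arguments": {"targets": "0 0 0 0 0 0 0.6;0 0 0 0 0 0 0.6;0 0 0 0 0 0 0.6"}}

```text
time: 15.55
tcp_pos: [0.494, 0.33, 0.183]
eef_rot: [0.103, 1.643, -0.141]
ft_force: [-0.3, 0.3, 0.5]
opening: 0.0512
```

```bash
python3 st.py .514 .338 .1 83 8
python3 - <<'E'
from h import *
from bench import r
snap(r,"wrist","w7")
E
```

```text
15.55 [0.494 0.33  0.183] yaw 81.23 F [-0.25  0.25  0.52] op 0.0512 x [-0.0776 -0.0181 -0.9968]
turn deg [-1.8 -4.3  1.6] 
-0.004 -0.009 0.004 10.1 1.7 3.1
-0.004 -0.009 0.004 10.2 1.6 3.0
-0.004 -0.009 0.004 10.2 1.6 2.9
-0.004 -0.009 0.004 10.2 1.5 2.8
-0.004 -0.009 0.004 10.3 1.5 2.7
-0.004 -0.009 0.004 10.3 1.4 2.6
-0.004 -0.009 0.004 10.3 1.4 2.5
-0.004 -0.009 0.004 10.3 1.3 2.5
```

View pics/w7.png

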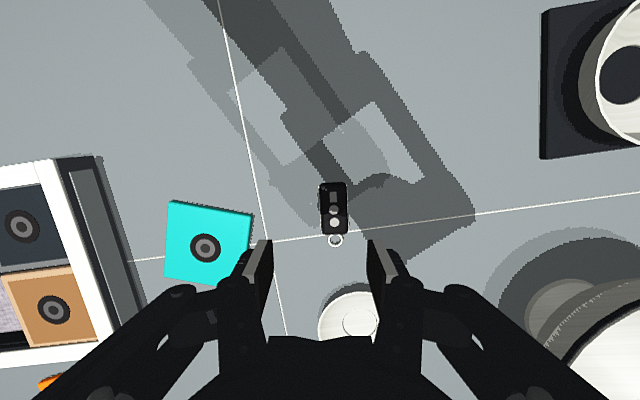

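The key is at (334,210) with its ring at (335,239). Refining by mask, triangulating against w1.

Run:
```python
from h import *
w=load("w7");w1=load("w1");w2=load("w2")
im=w["im"][170:255,295:375];g=im.max(2)
m=((g<70)*255).astype(np.uint8);cs,_=cv2.findContours(m,cv2.RETR_EXTERNAL,cv2.CHAIN_APPROX_NONE)
k=max(cs,key=cv2.contourArea);k=k[:,0]+[295,170];print(cv2.contourArea(k.reshape(-1,1,2)))
P=plane(w,k,.010)[:,:2].astype(np.float32)*1000
print(cv2.minAreaRect(P), cv2.minAreaRect(k))
cv2.imwrite("pics/k7.png",cv2.resize(im[:,:,::-1],None,fx=7,fy=7,interpolation=cv2.INTER_CUBIC))
```

```text
1318.0
((515.2075805664062, 336.9756164550781), (31.55268096923828, 63.38167953491211), 84.58647918701172) ((333.0975036621094, 208.0347442626953), (52.57651138305664, 27.40281867980957), 87.79740142822266)
```

View pics/k7.png

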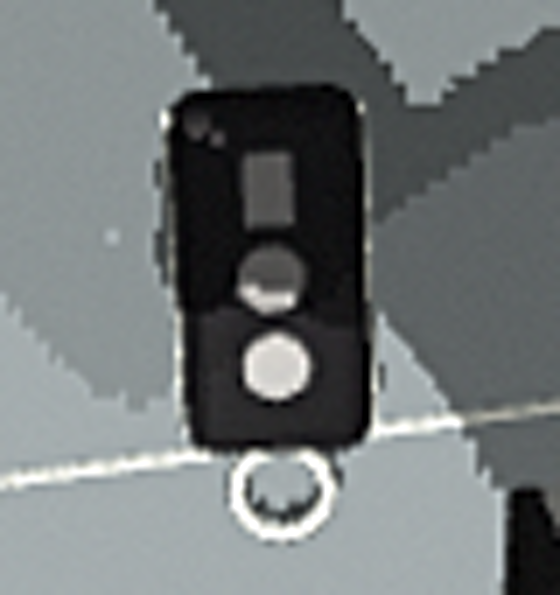

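>>> {"name": "jog_arm", "arguments": {"targets": "-0.006 -0.015 0.006 10 1.5 4 0.6;-0.006 -0.015 0.006 10 1.5 4 0.6;-0.006 -0.013 0.005 10 1.5 4 0.6;-0.006 -0.013 0.005 10 1.5 4 0.6;-0.006 -0.012 0.004 10 1.5 3 0.6;-0.006 -0.01 0.003 10 1 3 0.6;-0.005 -0.01 0 10 1 3 0.6;-0.005 -0.01 0 10 0 3 0.6;-0.005 0 0 10 0 2 0.6;0 0 0 10 0 2 0.6;0 0 0 0 0 0 0.6;0 0 0 0 0 0 0.6"}}

```text
time: 16.6
tcp_pos: [0.5277, 0.3127, 0.0755]
eef_rot: [0.09, 1.546, -0.106]
ft_force: [-0.2, -0.3, -0.7]
opening: 0.0514
```

```bash
python3 st.py .515 .3375 .04 84 5
```

```text
16.6 [0.5277 0.3127 0.0755] yaw 82.81 F [-0.22 -0.25 -0.72] op 0.0514 x [ 0.0219 -0.0112 -0.9997]
turn deg [-1.2  1.3  0.5] 
-0.004 0.005 0.002 7.0 4.7 -3.3
-0.004 0.005 0.002 7.0 4.7 -3.2
-0.004 0.005 0.002 7.0 4.7 -3.2
-0.004 0.005 0.002 7.1 4.7 -3.1
-0.004 0.005 0.002 7.1 4.7 -3.1
```

>>> {"name": "jog_arm", "arguments": {"targets": "-0.004 0.005 0.002 4 5 -3 0.6;-0.004 0.005 0.002 5 5 -3 0.6;-0.004 0.005 0.002 5 5 -3 0.6;-0.004 0.005 0.002 5 5 -3 0.6;-0.004 0 0 5 5 -3 0.6;0 0 0 0 0 0 0.6"}}

```text
time: 17.1
tcp_pos: [0.5158, 0.3426, 0.0509]
eef_rot: [0.084, 1.566, -0.079]
ft_force: [-0.1, -0.2, 0.1]
opening: 0.0512
```

```bash
python3 st.py .515 .3375 .025 84 4
```

```text
17.1 [0.5158 0.3426 0.0509] yaw 84.05 F [-0.06 -0.24  0.06] op 0.0512 x [ 0.0035  0.0025 -1.    ]
turn deg [ 0.   0.2 -0.2] 
0.000 0.001 -0.001 6.5 -1.3 -0.1
0.000 0.001 -0.001 6.5 -1.3 -0.1
0.000 0.001 -0.001 6.5 -1.3 -0.1
0.000 0.001 -0.001 6.5 -1.3 -0.1
```

>>> {"name": "jog_arm", "arguments": {"targets": "0 0 0 5 -1.5 0 0.6;0 0 0 5 -1.5 0 0.6;0 0 0 5 -1.2 0 0.6;0 0 0 5 -1 0 0.6;0 0 0 0 0 0 0.6"}}

```text
time: 17.52
tcp_pos: [0.5147, 0.3378, 0.0286]
eef_rot: [0.081, 1.566, -0.078]
ft_force: [-0.1, -0.6, -0.4]
opening: 0.051
```

```bash
python3 st.py .515 .3375 .004 84 6
python3 - <<'E'
from h import *
from bench import r
snap(r,"wrist","w8")
E
```

```text
17.52 [0.5147 0.3378 0.0286] yaw 84.17 F [-0.07 -0.55 -0.44] op 0.051 x [ 0.0034  0.0018 -1.    ]
turn deg [ 0.2  0.2 -0.1] 
0.000 0.001 -0.000 4.1 -0.0 0.0
0.000 0.001 -0.000 4.1 -0.0 0.0
0.000 0.001 -0.000 4.1 -0.0 0.1
0.000 0.001 -0.000 4.1 -0.0 0.1
0.000 0.001 -0.000 4.1 -0.0 0.1
0.000 0.001 -0.000 4.1 -0.0 0.1
```

View pics/w8.png

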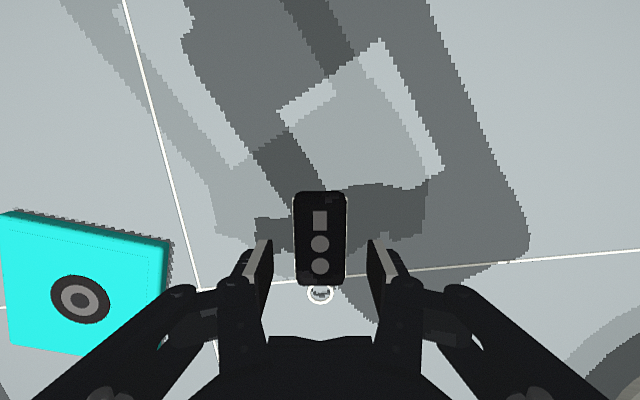

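The key at (320,238) is aligned and centred between the fingers at (258,275) and (382,275). Descending and closing.

>>> {"name": "jog_arm", "arguments": {"targets": "0 0 0 4 0 0 0.6;0 0 0 4 0 0 0.6;0 0 0 4 0 0 0.6;0 0 0 4 0 0 0.6;0 0 0 4 0 0 0.6;0 0 0 3 0 0 0.6;0 0 0 0 0 0 0.6"}}

```text
time: 18.15
tcp_pos: [0.5159, 0.3377, 0.0044]
eef_rot: [0.083, 1.564, -0.078]
ft_force: [-0.3, -0.8, -0.4]
opening: 0.0512
```

```bash
python3 st.py .515 .3375 .004 84 1
```

```text
18.15 [0.5159 0.3377 0.0044] yaw 84.1 F [-0.34 -0.8  -0.38] op 0.0512 x [ 0.0054  0.0029 -1.    ]
turn deg [ 0.1  0.3 -0.2] 
0.002 0.005 -0.003 0.4 -0.3 -0.9
```

>>> {"name": "jog_arm", "arguments": {"targets": "0 0 0 0 0 0 0.3;0 0 0 0 0 0 0.3;0 0 0 0 0 0 0.3;0 0 0 0 0 0 0.3;0 0 0 0 0 0 0.3;0 0 0 0 0 0 0.3", "force": 35}}

```text
time: 18.65
tcp_pos: [0.5161, 0.3379, 0.0047]
eef_rot: [0.083, 1.564, -0.078]
ft_force: [-0.0, -0.9, -1.4]
opening: 0.0313
```

>>> {"name": "jog_arm", "arguments": {"targets": "0 0 0 -4 0 0 0.3;0 0 0 -10 0 0 0.3;0 0 0 -15 0 0 0.3;0 0 0 -20 0 0 0.3;0 0 0 -20 0 0 0.3;0 0 0 -20 0 0 0.3;0 0 0 -20 0 0 0.3;0 0 0 -20 0 0 0.3;0 0 0 0 0 0 0.3"}}

```text
time: 19.4
tcp_pos: [0.5142, 0.3369, 0.1432]
eef_rot: [0.083, 1.565, -0.079]
ft_force: [0.6, 0.4, 0.6]
opening: 0.031
```

```bash
python3 st.py .573 -.1035 .17 90 12
python3 - <<'E'
from h import *
from bench import r
snap(r,"wrist","w9")
E
```

```text
19.4 [0.5142 0.3369 0.1432] yaw 84.11 F [0.65 0.42 0.56] op 0.031 x [ 0.0042  0.0023 -1.    ]
turn deg [-5.9  0.2 -0.1] 
-0.009 0.000 -0.000 -2.3 -36.0 8.6
-0.009 0.000 -0.000 -2.3 -36.1 8.3
-0.009 0.000 -0.000 -2.3 -36.1 8.0
-0.009 0.000 -0.000 -2.3 -36.2 7.7
-0.009 0.000 -0.000 -2.3 -36.3 7.4
-0.009 0.000 -0.000 -2.3 -36.3 7.1
-0.009 0.000 -0.000 -2.3 -36.4 6.8
-0.009 0.000 -0.000 -2.3 -36.5 6.5
-0.009 0.000 -0.000 -2.3 -36.5 6.2
-0.009 0.000 -0.000 -2.2 -36.6 5.8
-0.009 0.000 -0.000 -2.2 -36.6 5.5
-0.009 0.000 -0.000 -2.2 -36.7 5.2
```

View pics/w9.png

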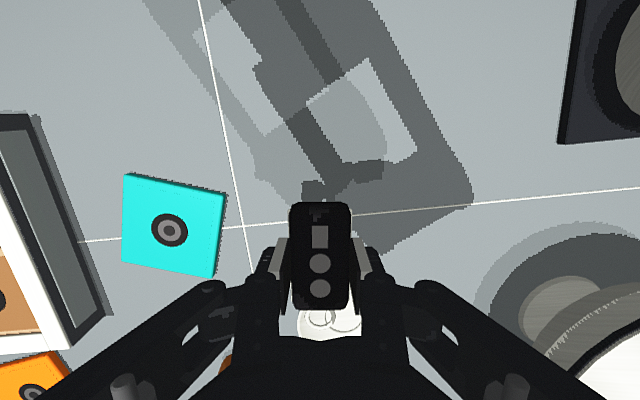

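Key is held (opening 31 mm), straight, with the ring hidden ahead at (320,315). Carrying it to the box.

>>> {"name": "jog_arm", "arguments": {"targets": "-0.009 0 0 -4 -28 7 0.3;-0.009 0 0 -4 -33 7 0.3;-0.009 0 0 -4 -36 7 0.3;-0.009 0 0 -4 -36 7 0.3;-0.009 0 0 -3 -36 6 0.3;-0.009 0 0 -3 -36 6 0.3;-0.009 0 0 -3 -36 6 0.3;-0.009 0 0 -3 -36 6 0.3;-0.009 0 0 -2 -36 5 0.3;-0.009 0 0 -2 -36 5 0.3;-0.009 0 0 -2 -30 4 0.3;-0.009 0 0 -2 -20 4 0.3"}}

```text
time: 20.45
tcp_pos: [0.5557, -0.0777, 0.1582]
eef_rot: [-0.016, 1.596, 0.02]
ft_force: [0.4, 0.9, -1.5]
opening: 0.0311
```

>>> {"name": "jog_arm", "arguments": {"targets": "0 0 0 0 -8 0 0.3;0 0 0 0 0 0 0.3;0 0 0 0 0 0 0.3"}}

```text
time: 20.7
tcp_pos: [0.554, -0.09, 0.1538]
eef_rot: [-0.009, 1.602, 0.015]
ft_force: [0.1, 0.2, -1.6]
opening: 0.0312
```

```bash
python3 st.py .573 -.1035 .12 89.8 6
```

```text
20.7 [ 0.554  -0.09    0.1538] yaw 90.86 F [ 0.11  0.25 -1.61] op 0.0312 x [-0.0316  0.0034 -0.9995]
turn deg [ 1.1 -1.8 -0.2] 
0.003 -0.005 -0.001 5.5 -2.3 3.3
0.003 -0.005 -0.001 5.5 -2.3 3.3
0.003 -0.005 -0.001 5.6 -2.3 3.3
0.003 -0.005 -0.001 5.6 -2.3 3.2
0.003 -0.005 -0.001 5.6 -2.3 3.2
0.003 -0.005 -0.001 5.6 -2.2 3.2
```

>>> {"name": "jog_arm", "arguments": {"targets": "0.004 -0.008 -0.001 4 -2.3 4 0.3;0.004 -0.008 -0.001 4 -2.3 4 0.3;0.004 -0.008 0 4 -2.3 4 0.3;0.003 -0.006 0 4 -2.3 4 0.3;0.003 -0.005 0 4 -2.3 4 0.3;0.003 -0.004 0 4 -2.3 4 0.3;0 0 0 0 0 0 0.3;0 0 0 0 0 0 0.3"}}

```text
time: 21.37
tcp_pos: [0.5792, -0.0971, 0.1242]
eef_rot: [0.003, 1.563, 0.005]
ft_force: [-1.1, 0.0, -0.3]
opening: 0.0306
```

```bash
python3 st.py .574 -.1035 .085 89.8 5
```

```text
21.37 [ 0.5792 -0.0971  0.1242] yaw 90.05 F [-1.08  0.01 -0.32] op 0.0306 x [ 0.0074  0.0051 -1.    ]
turn deg [ 0.3  0.4 -0.3] 
0.001 0.001 -0.001 7.8 -1.3 -1.1
0.001 0.001 -0.001 7.8 -1.3 -1.1
0.001 0.001 -0.001 7.8 -1.3 -1.1
0.001 0.001 -0.001 7.8 -1.3 -1.1
0.001 0.001 -0.001 7.8 -1.3 -1.0
```

>>> {"name": "jog_arm", "arguments": {"targets": "0.001 0.001 0 6 -1.3 -1 0.3;0.001 0.001 0 6 -1.3 -1 0.3;0.001 0.001 0 6 -1.3 -1 0.3;0 0 0 6 -1.3 -1 0.3;0 0 0 5 -1 -0.5 0.3;0 0 0 0 0 0 0.3;0 0 0 0 0 0 0.3"}}

```text
time: 21.95
tcp_pos: [0.5739, -0.1039, 0.0917]
eef_rot: [0.006, 1.568, 0.002]
ft_force: [0.6, 0.3, -0.1]
opening: 0.0309
```

```bash
python3 st.py .574 -.1035 .06 89.8 5
python3 - <<'E'
from h import *
from bench import r
snap(r,"wrist","w10");snap(r,"scene","s10");snap(r,"side","d10")
a=cv2.resize(cv2.imread("pics/s10.png")[150:250,240:390],None,fx=2.6,fy=3);b=cv2.resize(cv2.imread("pics/d10.png")[160:260,270:420],None,fx=2.6,fy=3);cv2.imwrite("pics/sd10.png",np.hstack([a,b]))
E
```

```text
21.95 [ 0.5739 -0.1039  0.0917] yaw 89.83 F [ 0.63  0.3  -0.1 ] op 0.0309 x [ 0.0032  0.0053 -1.    ]
turn deg [ 0.   0.2 -0.3] 
0.000 0.001 -0.001 6.3 0.0 0.0
0.000 0.001 -0.001 6.3 0.1 0.0
0.000 0.001 -0.001 6.3 0.1 0.0
0.000 0.001 -0.001 6.3 0.1 0.0
0.000 0.001 -0.001 6.3 0.1 0.0
```

View pics/w10.png

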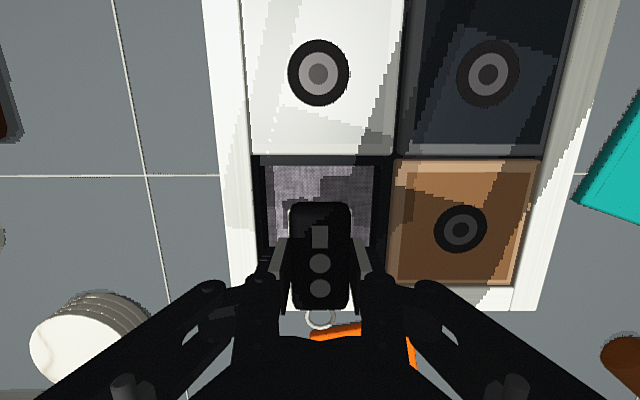

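View pics/sd10.png

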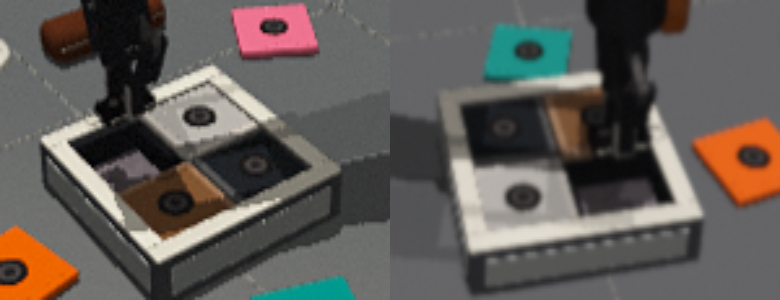

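The key hangs over the far well (felt at (320,190)) and is parallel to its sides. The silver, smoked and bronze covers are in their places. Lowering.

>>> {"name": "jog_arm", "arguments": {"targets": "0 0 0 5 0 0 0.3;0 0 0 5 0 0 0.3;0 0 0 5 0 0 0.3;0 0 0 5 0 0 0.3;0 0 0 5 0 0 0.3;0 0 0 0 0 0 0.3"}}

```text
time: 22.6
tcp_pos: [0.5754, -0.1037, 0.0662]
eef_rot: [0.005, 1.564, 0.002]
ft_force: [-1.0, -0.6, -1.2]
opening: 0.0311
```

```bash
python3 st.py .5735 -.1040 .04 89.8 5
```

```text
22.6 [ 0.5754 -0.1037  0.0662] yaw 89.87 F [-1.04 -0.57 -1.19] op 0.0311 x [ 0.0069  0.0043 -1.    ]
turn deg [ 0.1  0.4 -0.2] 
0.000 0.001 -0.001 5.2 -0.1 -0.4
0.000 0.001 -0.001 5.2 -0.1 -0.4
0.000 0.001 -0.001 5.2 -0.1 -0.4
0.000 0.001 -0.001 5.2 -0.1 -0.4
0.000 0.001 -0.001 5.2 -0.1 -0.4
```

>>> {"name": "jog_arm", "arguments": {"targets": "0 0.002 0 5 0 -0.7 0.3;0 0.002 0 5 0 -0.7 0.3;0 0.002 0 5 0 -0.7 0.3;0 0.001 0 5 0 -0.5 0.3;0 0 0 0 0 0 0.3"}}

```text
time: 23.02
tcp_pos: [0.5723, -0.1035, 0.0434]
eef_rot: [0.005, 1.573, 0.002]
ft_force: [0.4, -0.0, -0.8]
opening: 0.0312
```

```bash
python3 st.py .5735 -.1040 .0145 89.8 7
```

```text
23.02 [ 0.5723 -0.1035  0.0434] yaw 89.88 F [ 0.36 -0.04 -0.85] op 0.0312 x [-0.0018  0.0046 -1.    ]
turn deg [ 0.1 -0.1 -0.3] 
0.000 -0.000 -0.001 4.1 -0.1 0.2
0.000 -0.000 -0.001 4.1 -0.1 0.2
0.000 -0.000 -0.001 4.1 -0.1 0.2
0.000 -0.000 -0.001 4.1 -0.1 0.2
0.000 -0.000 -0.001 4.1 -0.1 0.2
0.000 -0.000 -0.001 4.1 -0.1 0.2
0.000 -0.000 -0.001 4.1 -0.1 0.2
```

>>> {"name": "jog_arm", "arguments": {"targets": "0 0 0 4 0 0.3 0.3;0 0 0 4 0 0.3 0.3;0 0 0 4 0 0.2 0.3;0 0 0 4 0 0.2 0.3;0 0 0 0 0 0 0.3"}}

```text
time: 23.43
tcp_pos: [0.5734, -0.1034, 0.0257]
eef_rot: [0.005, 1.572, 0.002]
ft_force: [-0.6, -0.0, -2.1]
opening: 0.0311
```

>>> {"name": "jog_arm", "arguments": {"targets": "0 0 0 3 0 0 0.3;0 0 0 3 0 0 0.3;0 0 0 2 0 0 0.3"}}

```text
time: 23.68
tcp_pos: [0.5739, -0.1035, 0.0175]
eef_rot: [0.005, 1.571, 0.002]
ft_force: [-0.3, -0.8, -0.6]
opening: 0.031
```

```bash
python3 st.py .5735 -.1040 .0135 89.8 3
```

```text
23.68 [ 0.5739 -0.1035  0.0175] yaw 89.88 F [-0.31 -0.79 -0.56] op 0.031 x [-5.0e-04  4.3e-03 -1.0e+00]
turn deg [ 0.1 -0.  -0.2] 
0.000 -0.000 -0.001 1.3 -0.2 -0.1
0.000 -0.000 -0.001 1.3 -0.2 -0.1
0.000 -0.000 -0.001 1.3 -0.2 -0.1
```

>>> {"name": "jog_arm", "arguments": {"targets": "0 0 0 1.3 0 0 0.3;0 0 0 1.3 0 0 0.3;0 0 0 1 0 0 0.3"}}

```text
time: 23.93
tcp_pos: [0.5738, -0.1035, 0.0133]
eef_rot: [0.005, 1.571, 0.002]
ft_force: [0.3, -0.7, -1.3]
opening: 0.0309
```

>>> {"name": "jog_arm", "arguments": {"targets": "0 0 0 0.7 0 0 0.3"}}

```text
time: 24.02
tcp_pos: [0.5739, -0.1035, 0.0125]
eef_rot: [0.005, 1.571, 0.002]
ft_force: [-0.0, -0.2, -0.3]
opening: 0.0312
```

>>> {"name": "jog_arm", "arguments": {"targets": "0 0 0 0.3 0 0 0.47;0 0 0 0 0 0 0.47;0 0 0 0 0 0 0.47;0 0 0 0 0 0 0.47"}}

```text
time: 24.35
tcp_pos: [0.5745, -0.1036, 0.0129]
eef_rot: [0.005, 1.57, 0.001]
ft_force: [0.6, 0.8, 0.2]
opening: 0.0403
```

>>> {"name": "jog_arm", "arguments": {"targets": "0 0 0 -2 0 0 0.47;0 0 0 -5 0 0 0.47;0 0 0 -8 0 0 0.47;0 0 0 -10 0 0 0.47;0 0 0 -10 0 0 0.47;0 0 0 -15 0 0 0.47;0 0 0 -20 0 0 0.47;0 0 0 -25 0 0 0.47;0 0 0 -25 0 0 0.47;0 0 0 -25 5 -5 0.47;0 0 0 -25 10 -5 0.47;0 0 0 -20 10 0 0.47"}}

```text
time: 25.35
tcp_pos: [0.5619, -0.08, 0.2166]
eef_rot: [0.007, 1.573, -0.001]
ft_force: [0.4, -0.2, 0.5]
opening: 0.0397
```

>>> {"name": "jog_arm", "arguments": {"targets": "0 0 0 -10 10 10 0.47;0 0 0 0 10 10 0.47;0 0 0 0 0 0 0.47;0 0 0 0 0 0 0.47"}}

```text
time: 25.68
tcp_pos: [0.585, -0.0587, 0.2432]
eef_rot: [0.002, 1.55, -0.003]
ft_force: [-0.4, -0.1, -0.1]
opening: 0.0404
```

```bash
python3 st.py
python3 - <<'E'
from h import *
from bench import r
snap(r,"wrist","w11");snap(r,"scene","s11");snap(r,"side","d11")
a=cv2.resize(cv2.imread("pics/s11.png")[150:250,240:390],None,fx=2.6,fy=3);b=cv2.resize(cv2.imread("pics/d11.png")[160:260,270:420],None,fx=2.6,fy=3);cv2.imwrite("pics/sd11.png",np.hstack([a,b]))
E
```

```text
25.68 [ 0.585  -0.0587  0.2432] yaw 89.79 F [-0.38 -0.12 -0.06] op 0.0404 x [ 2.070e-02 -6.000e-04 -9.998e-01]
```

View pics/w11.png

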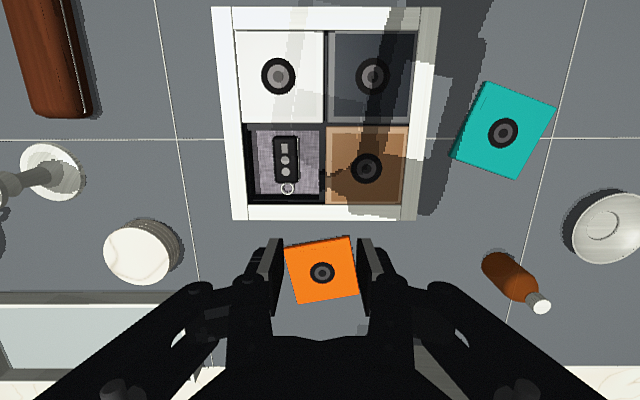

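View pics/sd11.png

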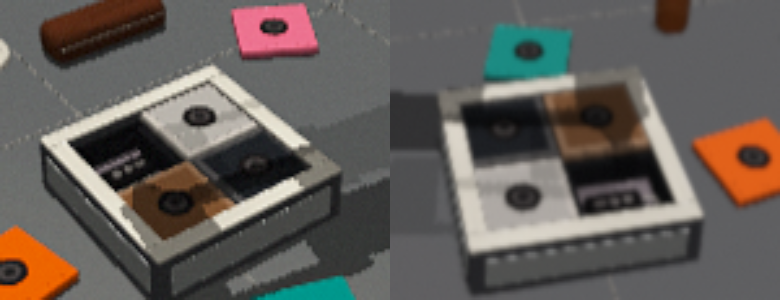

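The key lies flat in the far well at (285,160), with its ring inside at (287,188). The covers are silver (278,76), smoked (373,75) and bronze (366,168). Last check: pad positions relative to the lip.

Run:
```python
from h import *
w=load("w11")
for n,u,v,P in [("silver",278,76,(.4778,-.1038)),("smoked",373,75,(.4782,-.0018)),("bronze",366,168,(.5802,-.0022))]:
    q=pad(w,u,v);print(n,None if q is None else (q.round(1),((plane(w,q[:2],.0466)[0][:2]-P)*1000).round(1)))
print("smoked by eye",plane(w,(372.8,75.5),.0466)[0])
cv2.imwrite("pics/c11.png",cv2.resize(w["im"][0:225,205:445,::-1],None,fx=2.5,fy=2.5,interpolation=cv2.INTER_CUBIC))
```

```text
silver (array([278. ,  75.8,  33.6,  36.7]), array([-1.8, -0.6]))
smoked None
bronze (array([366. , 167.9,  29.6,  31.4]), array([-1.5, -1.2]))
smoked by eye [ 0.47606608 -0.00088101  0.0466    ]
```

View pics/c11.png

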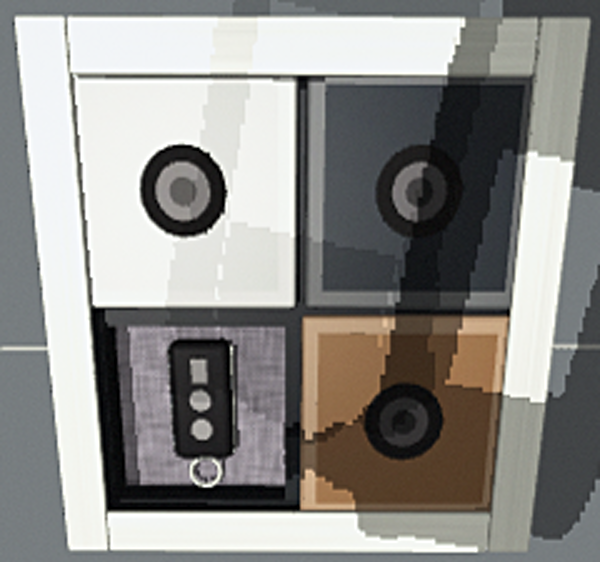

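Run:
```python
from bench import r
print(r.finish_job(), r.get_obs()["time"])
```

```text
the job is handed in; nothing more can be done
the job is handed in; nothing more can be done
```

The car key is now lying in the compartment diagonally opposite the one that was open, and I handed the job in at about 26 s of the 72 s allowed. I first dragged the smoked cover into the open place, then the silver cover into the place it left. Then I gripped the key on the console and lowered it to about floor level before letting go.

**Covers:** the last wrist view puts both moved covers within about 2 mm of their expected positions. The untouched bronze cover shows a similar offset (1.5–1.9 mm), so I take that as camera calibration error. Both covers are against the lip with no visible gap. The pad finder failed on the smoked cover because of a shadow, so I located that pad by eye on an enlarged crop.

**Press force:** the highest force I read while pressing on the glass was about 7 N, against the 15 N limit. I read it at the end of each move, so I did not see brief peaks in between. The fingertips slipped a little on the rubber during the silver drag, so I pulled on until the cover stopped moving.

**Key:** it lies flat inside the well, ring included, clear of the walls.

**Other things:** the gripper touched nothing at the end, and I saw no sign that anything else on the console had moved.

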